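# Lay the beech block in the drilling jig

### The job

Get the beech block ready for drilling: keeping it upright, slide it along the jig's base until its foot stands square against the red-edged step and stays there a moment, then push high on the face with the pencilled cross to tip it over the step so that it lies flat on the raised bed, within its width, with the cross facing up. Then push the lying block along the bed until its end is square and flush against the blue end stop, and press it there for about half a second so that the stop itself takes between 5 and 12 N (more would spoil the setting of the stop), and let go. Never push the block with more than 25 N, and leave the other things alone.

Things in the scene. Friction and masses are not known exactly. Their poses are not given: they have to be found in the camera images.
- jig: Fixed wooden drilling jig; origin on the bench top under the middle of the step. +x: the way the block is slid, tipped and pushed; z up. Base board 12 mm thick, x -180 to 240, y +-120 mm. On it the raised bed, 15 mm thick, 140 mm wide, x 0 to 240 mm, top at z = 27 mm; its upright edge at x = 0 (red strip) is the step, 15 mm high, that stops the block's foot.
- block: Loose beech block, 84 (x) by 96 (y) by 120 mm tall (z), 0.45 to 0.87 kg; origin at the centre of its underside as it stands. Black pencilled cross on its -x face. Starts upright on the base board, +x face turned roughly to the step, 15 to 40 mm short of it. Tipped, it turns on the step's top edge; past about 43 degrees it drops onto the bed: -x face (cross) up, +z end to the end stop.
- block_foot (a point): Middle of the lower edge of the block's +x face (the edge that meets the step); axes as the block's. The block is smooth and waxed: its friction on everything is about 0.28 to 0.44 and differs from time to time, so it slides when pushed and tips only with its foot stopped; on dropping it may slide back 10 to 30 mm on the bed.
- block_top (a point): Centre of the block's top end as it stands (the end that meets the end stop once it lies); axes as the block's.
- end_stop: Fixed blue stop bar across the bed, 30 mm thick (x 0 to 30 mm), 130 mm wide (y), 45 mm high; origin at the bottom middle of its face towards the block, on the bed; axes parallel to the jig's. Rigid: pressing force rises within a fraction of a millimetre.
- stop_face (a point): Centre of the end stop's face towards the block, 22.5 mm above the bed; axes as the jig's, +x into the stop.
- steel_rule: Loose steel rule, 160 x 25 x 5 mm, lying on the jig's base board beside the bed (at the jig's +y side); leave alone. Origin at the centre of its underside.
- plug: Loose dark wooden plug, 50 x 28 x 18 mm, lying on the jig's base board beside the bed (at the jig's -y side); leave alone. Origin at the centre of its underside.
- offcut: Loose timber offcut, 170 x 60 x 45 mm; leave alone. Origin at the centre of its underside.
- glue: Loose glue bottle, 56 mm across, 130 mm tall; leave alone. Origin at the centre of its underside.
- square: Loose try square, stock 100 x 22 x 18 mm, blade 140 mm; leave alone. Origin under the middle of the stock.
- tape: Loose yellow tape measure, 65 x 35 x 60 mm; leave alone. Origin at the centre of its underside.

How it is judged:
By the outcome, as a careful person would: the job done as asked, in the order asked, and still so for the second after the job is handed in, with the robot touching nothing.
It also fails if it takes over 69 s, if anything falls off the work surface, if the arm or the gripper's body presses on something with over 40 N, if the wrist force passes 120 N, or if a joint passes its speed limit or range.

### The arm

A 6-joint arm with a two-finger parallel gripper is mounted at the origin on the work surface. World frame = base frame: x ahead of the robot, y to its left, z up, the work surface at z = 0. Lengths are in m, angles in degrees, forces in N, time in s.
With the tool pointing down it reaches from about 0.3 to 0.75 m from the base axis. Payload 8.5 kg.
Tool frame: the origin (TCP) lies midway between the tips of the shut fingers; the grasp point (between the pads) lies 19 mm behind it; y points along the fingers, z is the direction in which the jaws open and shut, and the axes are right-handed (so a half turn about y gives the same grasp; the last joint's range is limited). The gripper opens to 85 mm and grips with 20 to 120 N. Pads are 22 mm wide; open, the fingers measure 114 mm over their backs; the gripper's body (76 mm by 85 mm) begins 54 mm behind the grasp point. The pads swing forward as they close: fully open they stand 13 mm farther back than shut.
Start: joints at [-80.69, 21.807, 74.336, -0, 83.858, -12.336], TCP at [0.203, -0.511, 0.231] pointing down, gripper open.
Joint ranges: [-178.18, 178.18], [-50.72, 133.34], [12.68, 142.11], [-81.47, 261.47], [9.98, 163.14], [-165.26, 165.26]. Speed limits (degrees/s): [136.94, 136.94, 180, 180, 180, 180].

### API

Orientations are given as a 3x3 rotation matrix whose columns are the frame's x, y, z axes.
In Python, from rig import status, imaging, job gives the robot as it stands. The module is installed in compiled form; this text tells all that it offers.
- The arm moves only by the tool jog_arm, never from a script. Its argument "rows" is a list of rows, each an object of numbers: "hand": the opening, from 0 (shut) to 1 (fully open); "dx", "dy", "dz": the shift along the tool's x, y, z in cm; "ax", "ay", "az": the turn, a rotation vector about the tool's x, y, z in degrees. In form: [{"hand": .., "dx": .., "dy": .., "dz": .., "ax": .., "ay": .., "az": ..}, ...]. A call has exactly 5 rows; each row shifts and turns the commanded pose from where the row before left it, along the tool's axes as they then stand; what a row does not reach is not made up. A row lasts 1/12 s, in which the tool goes at most 41.7 mm and 7.16 degrees, less where a joint would pass 70% of its speed; a pose out of reach is approached as far as the arm can. A call is refused whole if a number of a shift passes 4.17 or a number of a turn 7.16, either way. A call with a gripper value outside its range is refused whole. The fingers move at their own pace and stop on an object; "newtons" is the grip in N (left out, the last holds). Time passes only in rows, so rows that do not move let the fingers close, or fill a call up. It gives the time, the measured TCP pose, the force and the opening at its end, in the units of the state.
- status.observe(): the state, without advancing time (a new reading comes with each control period).
- imaging.get_image(name): name is "scene" or "top" or "wrist"; returns the picture (480x640x3 uint8, red, green, blue); there is no depth.
- imaging.camera_model(name): a dict with "K" (3x3 intrinsics, pixels), "position" and "rotation" of the camera in the world; the wrist camera has in their place "tool_from_camera" (4x4, takes a point from camera to tool coordinates, whose origin is the TCP and whose axes are the tool frame's). Camera axes: x right, y down, z forward; pixel columns grow to the right and rows downward; lengths in m; the calibration is good to about 2 mm. A picture is of the moment at which its call begins: read the wrist's pose just before it. camera_model takes no time and is no camera call.
- job.close_job(): hands the job in, once; it reports no verdict.
The state is a dict: "time_s": time; "q": joint angles; "qvel": joint speeds; "joint_efforts": joint torques, N m; "position": TCP position; "tool_rot": TCP orientation; "ft_force": force on the tool from outside, world axes, zero at the start; "wrist_torque": the same for the moment, N m; "grip_width": finger opening in m.
Only numpy, scipy, OpenCV 4.12 (cv2) and the standard library are available. Lean on these libraries where they do the work, as an engineer would, in place of code of your own. Each camera call takes 0.05 s, during which the arm holds its last target.

## Working session

There is one attempt and no reset: what is moved stays moved. The work goes in short steps, Python scripts to look and compute and a tool call to move; the robot and the scene stay as the last step left them, time stands still between calls to the robot, and variables do not carry over. Pictures are saved under pics/ and viewed, and the job is handed in when it is done.

Besides the shell and the picture viewer there is one more tool, called after "Emit:" by a JSON object that holds its "api" and its "payload". jog_arm: Moves the arm, as the interface text tells. Its arguments: {"type":"object","properties":{"rows":{"type":"array"},"newtons":{"type":"number"}},"required":["rows"]}

```bash
mkdir -p pics; python3 - <<'E'
from rig import status, imaging
import cv2, numpy as np
s=status.observe()
for k,v in s.items(): print(k,np.round(v,3).tolist())
for n in ["scene","top","wrist"]:
    im=imaging.get_image(n); cv2.imwrite(f"pics/{n}0.png",im[:,:,::-1])
    m=imaging.camera_model(n); print(n,{k:np.round(v,4).tolist() for k,v in m.items()})
E
```

```text
time_s 0.0
q [-80.691, 21.842, 74.385, 0.002, 83.861, -12.335]
qvel [-0.052, 0.039, 0.001, -0.021, 0.05, -0.053]
joint_efforts [0.0, -44.846, -23.128, -0.0, 0.005, 0.0]
position [0.203, -0.511, 0.231]
tool_rot [[-0.929, -0.0, 0.369], [-0.369, 0.002, -0.929], [-0.0, -1.0, -0.001]]
ft_force [0.592, -0.194, -0.71]
wrist_torque [-0.009, 0.0, 0.034]
grip_width 0.086
scene {'K': [[544.9509, 0.0, 315.3285], [0.0, 544.9509, 241.5252], [0.0, 0.0, 1.0]], 'position': [1.1122, 0.4096, 1.1577], 'rotation': [[-0.5919, 0.6592, -0.4638], [0.8059, 0.492, -0.3292], [0.0112, -0.5686, -0.8225]]}
top {'K': [[528.8621, 0.0, 319.6466], [0.0, 528.8621, 235.2442], [0.0, 0.0, 1.0]], 'position': [0.3898, -0.0149, 1.5925], 'rotation': [[-0.0225, -0.9951, 0.0963], [-0.9997, 0.0225, -0.0006], [-0.0015, -0.0963, -0.9954]]}
wrist {'K': [[383.1864, 0.0, 326.6668], [0.0, 383.1864, 240.2522], [0.0, 0.0, 1.0]], 'tool_from_camera': [[-0.0006, 0.9541, 0.2994, -0.0759], [0.0001, -0.2994, 0.9541, -0.1411], [1.0, 0.0006, 0.0, -0.0005], [0.0, 0.0, 0.0, 1.0]]}
```

View pics/scene0.png

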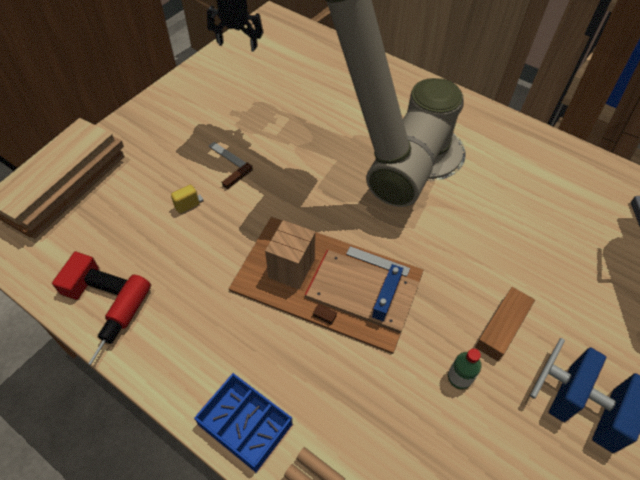

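View pics/top0.png

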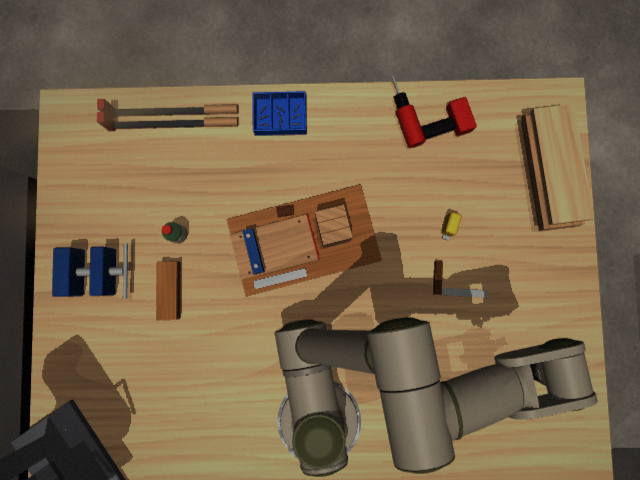

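View pics/wrist0.png

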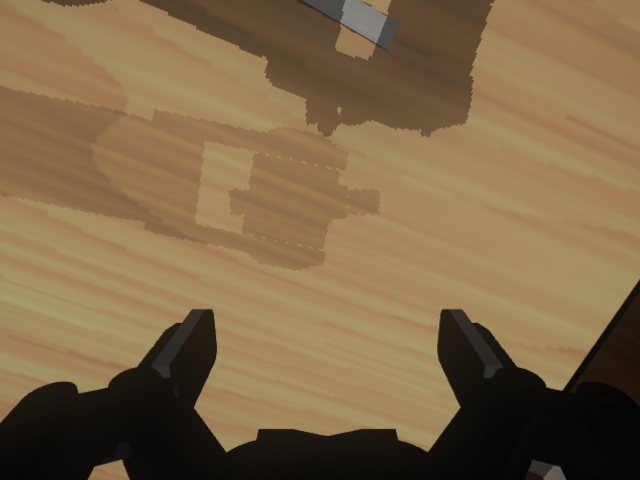

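```bash
python3 - <<'E'
import cv2
a=cv2.imread("pics/top0.png")[175:305,215:390]; cv2.imwrite("pics/top0z.png",cv2.resize(a,None,fx=4.5,fy=4.5,interpolation=cv2.INTER_CUBIC))
a=cv2.imread("pics/scene0.png")[210:355,225:430]; cv2.imwrite("pics/scene0z.png",cv2.resize(a,None,fx=3.9,fy=3.9,interpolation=cv2.INTER_CUBIC))
E
```

```text
(no output)
```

View pics/top0z.png

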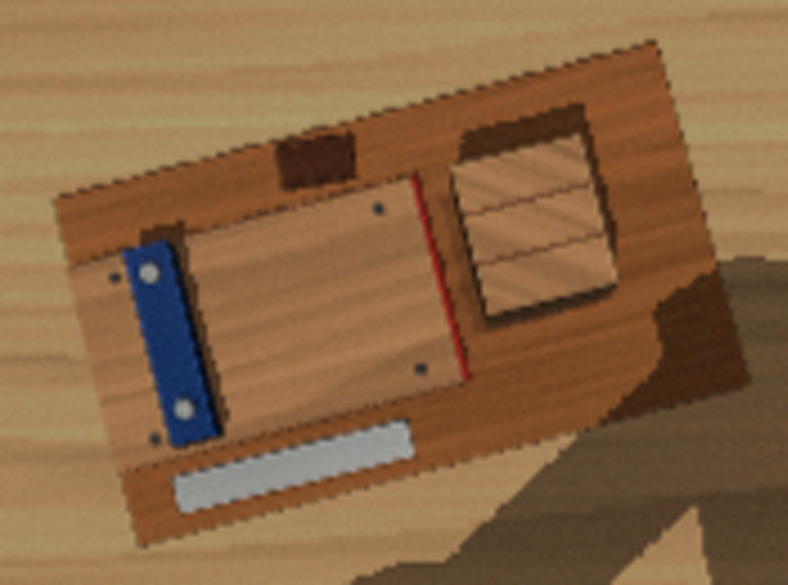

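View pics/scene0z.png

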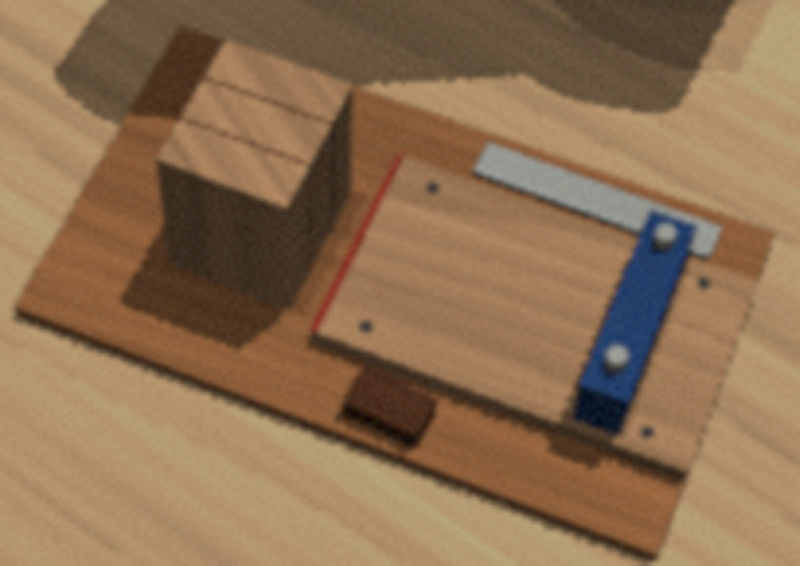

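```bash
cat > h.py <<'E'
import numpy as np, cv2
from rig import status, imaging
def ray(n,px,z):
    m=imaging.camera_model(n); K=np.array(m["K"]);R=np.array(m["rotation"]);p=np.array(m["position"])
    px=np.atleast_2d(px).astype(float); d=np.c_[(px[:,0]-K[0,2])/K[0,0],(px[:,1]-K[1,2])/K[1,1],np.ones(len(px))]@R.T
    return p+d*((z-p[2])/d[:,2])[:,None]
def zt(n,pts,z):
    o,f=((215,175),4.5) if n=="top" else ((225,210),3.9)
    return ray(n,(np.array(pts)+.5)/f-.5+np.array(o),z)
def rectfit(P,L):  # P corners ordered, L local coords -> yaw, t
    P=np.asarray(P)[:,:2];L=np.asarray(L,float); c=P.mean(0);l=L.mean(0)
    A=(L-l);B=P-c
    th=np.arctan2((A[:,0]*B[:,1]-A[:,1]*B[:,0]).sum(),(A*B).sum())
    R=np.array([[np.cos(th),-np.sin(th)],[np.sin(th),np.cos(th)]]); t=c-R@l
    return np.degrees(th),t,np.linalg.norm(L@R.T+t-P,axis=1)*1e3
E
python3 - <<'E'
from h import *
np.set_printoptions(precision=4,suppress=True)
def side(P): return [np.linalg.norm(P[i,:2]-P[i-1,:2])*1e3 for i in range(len(P))]
# jig +x=image left. base
b=zt("top",[(55,198),(655,40),(748,380),(140,547)],.012)
# left-top: x=240, side? y+ is rule side (bottom)
print("base",rectfit(b,[(.24,-.12),(-.18,-.12),(-.18,.12),(.24,.12)]))
r=zt("top",[(413,178),(465,380)],.027); print("red",r)
print(rectfit(r,[(0,-.07),(0,.07)]))
k=zt("top",[(450,168),(582,132),(616,283),(488,320)],.132);
print("block",side(k),rectfit(k,[(.042,-.048),(-.042,-.048),(-.042,.048),(.042,.048)]))
e=zt("top",[(124,250),(172,238),(222,434),(175,446)],.072); print("stop",side(e),rectfit(e,[(.03,-.065),(0,-.065),(0,.065),(.03,.065)]))
b=zt("scene",[(16,312),(182,27),(773,233),(655,557)],.012); print("base s",rectfit(b,[(-.18,-.12),(-.18,.12),(.24,.12),(.24,-.12)]))
k=zt("scene",[(160,162),(226,40),(353,90),(290,207)],.132); print("block s",side(k),rectfit(k,[(-.042,-.048),(-.042,.048),(.042,.048),(.042,-.048)]))
r=zt("scene",[(316,333),(400,157)],.027); print("red s",rectfit(r,[(0,-.07),(0,.07)]))
e=zt("scene",[(648,213),(693,225),(628,405),(580,387)],.072); print("stop s",rectfit(e,[(0,.065),(.03,.065),(.03,-.065),(0,-.065)]))
E
```

```text
base (np.float64(103.69927344728565), array([0.5396, 0.0036]), array([2.661 , 1.4941, 2.9998, 0.6606]))
red [[ 0.6054  0.0223  0.027 ]
 [ 0.4706 -0.0092  0.027 ]]
(np.float64(103.16028146798328), array([0.538 , 0.0065]), array([0.7785, 0.7785]))
block [np.float64(97.25499943586442), np.float64(84.86704722956456), np.float64(96.24670693635817), np.float64(82.13642549991744)] (np.float64(102.98321649844658), array([ 0.5596, -0.0543]), array([0.6958, 1.8121, 2.1451, 1.7117]))
stop [np.float64(130.25562843754298), np.float64(31.720036378960565), np.float64(130.14469555567166), np.float64(30.850631106640407)] (np.float64(103.74219002251888), array([0.5006, 0.1623]), array([0.971 , 0.821 , 0.5551, 0.3847]))
base s (np.float64(103.56010475280715), array([0.5461, 0.0111]), array([3.2581, 2.6552, 2.7483, 3.3811]))
block s [np.float64(81.60278971860532), np.float64(95.31530110035614), np.float64(84.80113617143199), np.float64(89.95697111275328)] (np.float64(103.23668557676493), array([ 0.5671, -0.0466]), array([1.7797, 0.7518, 3.462 , 2.7131]))
red s (np.float64(104.09743563336397), array([0.5447, 0.0127]), array([0.5485, 0.5485]))
stop s (np.float64(104.41894321220438), array([0.5078, 0.1709]), array([1.992 , 1.1952, 0.6257, 0.8879]))
```

```bash
cat >> h.py <<'E'
JY=103.7; J0=np.array([.5395,.005])  # yaw, origin estimate
def j2w(x,y,z):
    t=np.radians(JY); return np.array([J0[0]+x*np.cos(t)-y*np.sin(t),J0[1]+x*np.sin(t)+y*np.cos(t),z])
def w2j(p):
    t=np.radians(JY); d=np.array(p[:2])-J0; return np.array([d[0]*np.cos(t)+d[1]*np.sin(t),-d[0]*np.sin(t)+d[1]*np.cos(t)])
def Rt():  # tool x=-jig x, y down, z=-jig y
    t=np.radians(JY); x=-np.array([np.cos(t),np.sin(t),0]); y=np.array([0,0,-1.]); return np.c_[x,y,np.cross(x,y)]
def plan(target,n,R=None):
    from scipy.spatial.transform import Rotation as Ro
    s=status.observe(); p=np.array(s["position"]);C=np.array(s["tool_rot"])
    R=Rt() if R is None else R
    rv=Ro.from_matrix(C.T@R).as_rotvec(degrees=True); print("rotvec",rv.round(2))
    step=rv/n
    for i in range(n):
        d=C.T@(np.array(target)-p)/(n-i)*100; 
        print(i,"d",d.round(2),"a",step.round(2)); p=p+C@d/100; C=C@Ro.from_rotvec(step,degrees=True).as_matrix()
E
python3 - <<'E'
from h import *
plan(j2w(-.15,-.006,.32),15)
E
```

```text
rotvec [ 4.000e-02 -8.205e+01 -5.000e-02]
0 d [-3.26 -0.59 -1.37] a [ 0.   -5.47 -0.  ]
1 d [-3.37 -0.59 -1.06] a [ 0.   -5.47 -0.  ]
2 d [-3.46 -0.59 -0.73] a [ 0.   -5.47 -0.  ]
3 d [-3.51 -0.59 -0.4 ] a [ 0.   -5.47 -0.  ]
4 d [-3.53 -0.59 -0.06] a [ 0.   -5.47 -0.  ]
5 d [-3.52 -0.59  0.28] a [ 0.   -5.47 -0.  ]
6 d [-3.48 -0.59  0.61] a [ 0.   -5.47 -0.  ]
7 d [-3.41 -0.59  0.94] a [ 0.   -5.47 -0.  ]
8 d [-3.3  -0.59  1.26] a [ 0.   -5.47 -0.  ]
9 d [-3.17 -0.59  1.57] a [ 0.   -5.47 -0.  ]
10 d [-3.   -0.59  1.86] a [ 0.   -5.47 -0.  ]
11 d [-2.81 -0.59  2.14] a [ 0.   -5.47 -0.  ]
12 d [-2.59 -0.59  2.4 ] a [ 0.   -5.47 -0.  ]
13 d [-2.35 -0.59  2.64] a [ 0.   -5.47 -0.  ]
14 d [-2.09 -0.59  2.85] a [ 0.   -5.47 -0.  ]
```

Emit:
{"api": "jog_arm", "payload": {"rows": [{"hand":0.3,"dx":-3.3,"dy":-0.6,"dz":-1.4,"ax":0,"ay":-5.5,"az":0},{"hand":0.3,"dx":-3.4,"dy":-0.6,"dz":-1.1,"ax":0,"ay":-5.5,"az":0},{"hand":0.3,"dx":-3.5,"dy":-0.6,"dz":-0.7,"ax":0,"ay":-5.5,"az":0},{"hand":0.3,"dx":-3.5,"dy":-0.6,"dz":-0.4,"ax":0,"ay":-5.5,"az":0},{"hand":0.3,"dx":-3.5,"dy":-0.6,"dz":-0.1,"ax":0,"ay":-5.5,"az":0}]}}

```text
time_s: 0.57
position: [0.3299, -0.3849, 0.2614]
tool_rot: [[-0.651, -0.0, 0.759], [-0.759, 0.0, -0.651], [-0.0, -1.0, -0.0]]
ft_force: [0.6, -0.7, 0.6]
grip_width: 0.0263
```

Emit:
{"api": "jog_arm", "payload": {"rows": [{"hand":0.3,"dx":-3.5,"dy":-0.6,"dz":0.3,"ax":0,"ay":-5.5,"az":0},{"hand":0.3,"dx":-3.5,"dy":-0.6,"dz":0.6,"ax":0,"ay":-5.5,"az":0},{"hand":0.3,"dx":-3.4,"dy":-0.6,"dz":0.9,"ax":0,"ay":-5.5,"az":0},{"hand":0.3,"dx":-3.3,"dy":-0.6,"dz":1.3,"ax":0,"ay":-5.5,"az":0},{"hand":0.3,"dx":-3.2,"dy":-0.6,"dz":1.6,"ax":0,"ay":-5.5,"az":0}]}}

```text
time_s: 0.98
position: [0.4559, -0.2604, 0.2915]
tool_rot: [[-0.226, -0.0, 0.974], [-0.974, 0.0, -0.226], [-0.0, -1.0, -0.0]]
ft_force: [0.4, -0.6, 1.3]
grip_width: 0.0257
```

Emit:
{"api": "jog_arm", "payload": {"rows": [{"hand":0.3,"dx":-3.0,"dy":-0.6,"dz":1.9,"ax":0,"ay":-5.5,"az":0},{"hand":0.3,"dx":-2.8,"dy":-0.6,"dz":2.1,"ax":0,"ay":-5.5,"az":0},{"hand":0.3,"dx":-2.6,"dy":-0.6,"dz":2.4,"ax":0,"ay":-5.5,"az":0},{"hand":0.3,"dx":-2.3,"dy":-0.6,"dz":2.6,"ax":0,"ay":-5.5,"az":0},{"hand":0.3,"dx":-2.1,"dy":-0.6,"dz":2.8,"ax":0,"ay":-5.5,"az":0}]}}

```text
time_s: 1.4
position: [0.5802, -0.1363, 0.3214]
tool_rot: [[0.249, -0.0, 0.968], [-0.968, 0.0, 0.249], [-0.0, -1.0, -0.0]]
ft_force: [-0.5, 0.0, -0.3]
grip_width: 0.0253
```

```bash
python3 - <<'E'
from h import *
s=status.observe(); print(s["time_s"],s["position"],s["q"],s["qvel"],s["ft_force"],s["grip_width"])
im=imaging.get_image("wrist"); cv2.imwrite("pics/wrist1.png",im[:,:,::-1])
plan(j2w(-.15,-.006,.32),5)
E
```

```text
1.4 [ 0.58023524 -0.13631264  0.32138838] [-2.45885499e+01  2.43115346e+01  5.57140783e+01 -3.69705287e-03
  1.00001628e+02 -3.90138232e+01] [ 39.39258385  22.77804307 -47.47837548  -0.06194858  24.45321583
 -26.18818964] [-0.47947341  0.01616967 -0.26187065] 0.025303018305810887
rotvec [-0.14  1.32 -0.07]
0 d [ 0.12  0.04 -0.09] a [-0.03  0.26 -0.01]
1 d [ 0.12  0.04 -0.08] a [-0.03  0.26 -0.01]
2 d [ 0.12  0.04 -0.08] a [-0.03  0.26 -0.01]
3 d [ 0.13  0.04 -0.08] a [-0.03  0.26 -0.01]
4 d [ 0.13  0.04 -0.08] a [-0.03  0.26 -0.01]
```

View pics/wrist1.png

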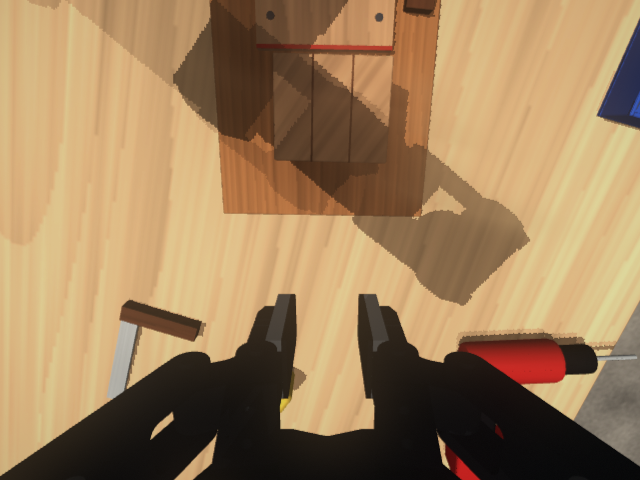

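Emit:
{"api": "jog_arm", "payload": {"rows": [{"hand":0.3,"dx":-1.5,"dy":0,"dz":-0.2,"ay":0.5},{"hand":0.3,"dx":-1.5,"dy":0,"dz":-0.2,"ay":0},{"hand":0.3,"dx":-1.0,"dy":0,"dz":0},{"hand":0.3},{"hand":0.3}]}}

```text
invalid input at $.rows[0]: expected keys hand, dx, dy, dz, ax, ay, az
```

```bash
python3 - <<'E'
from h import *
import pickle
s=status.observe(); print(s["time_s"],s["position"],np.abs(s["qvel"]).max(),s["ft_force"],s["grip_width"])
im=imaging.get_image("wrist"); cv2.imwrite("pics/wrist2.png",im[:,:,::-1])
pickle.dump((s["position"],s["tool_rot"]),open("w2.pkl","wb"))
plan(j2w(-.15,-.006,.32),5)
E
```

```text
1.45 [ 0.58335437 -0.13222609  0.32186628] 4.704094381482741 [-1.24958467  4.27092027 -1.54415672] 0.026066346623148003
rotvec [-0.06  0.9  -0.02]
0 d [ 0.09  0.02 -0.04] a [-0.01  0.18 -0.  ]
1 d [ 0.09  0.02 -0.04] a [-0.01  0.18 -0.  ]
2 d [ 0.09  0.02 -0.04] a [-0.01  0.18 -0.  ]
3 d [ 0.09  0.02 -0.04] a [-0.01  0.18 -0.  ]
4 d [ 0.09  0.03 -0.04] a [-0.01  0.18 -0.  ]
```

View pics/wrist2.png

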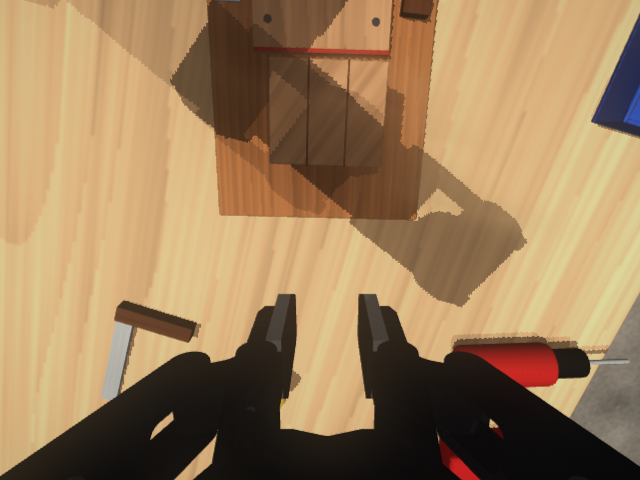

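Emit:
{"api": "jog_arm", "payload": {"rows": [{"hand":0.3,"dx":-1.5,"dy":0,"dz":-0.2,"ax":0,"ay":0.8,"az":0},{"hand":0.3,"dx":-1.5,"dy":0,"dz":0,"ax":0,"ay":0,"az":0},{"hand":0.3,"dx":-1.0,"dy":0,"dz":0,"ax":0,"ay":0,"az":0},{"hand":0.3,"dx":0,"dy":0,"dz":0,"ax":0,"ay":0,"az":0},{"hand":0.3,"dx":0,"dy":0,"dz":0,"ax":0,"ay":0,"az":0}]}}

```text
time_s: 1.92
position: [0.5677, -0.0993, 0.3216]
tool_rot: [[0.231, 0.0, 0.973], [-0.973, -0.0, 0.231], [0.0, -1.0, 0.0]]
ft_force: [0.8, -1.1, 0.3]
grip_width: 0.0255
```

```bash
python3 - <<'E'
from h import *
import pickle
s=status.observe(); print(s["time_s"],s["position"],np.abs(s["qvel"]).max(),s["ft_force"],s["grip_width"])
im=imaging.get_image("wrist"); cv2.imwrite("pics/wrist3.png",im[:,:,::-1])
a=im[0:250,180:480,::-1]; cv2.imwrite("pics/wrist3z.png",cv2.resize(a,None,fx=2.4,fy=2.4,interpolation=cv2.INTER_CUBIC))
pickle.dump((s["position"],s["tool_rot"]),open("w3.pkl","wb"))
plan(j2w(-.15,-.006,.32),5)
E
```

```text
1.9167 [ 0.56767919 -0.09934628  0.32164873] 0.9296408381691157 [ 0.8095282  -1.08944716  0.28737073] 0.025499620636933125
rotvec [-0.01 -0.36  0.02]
0 d [0.83 0.03 0.07] a [-0.   -0.07  0.  ]
1 d [0.83 0.03 0.07] a [-0.   -0.07  0.  ]
2 d [0.83 0.03 0.07] a [-0.   -0.07  0.  ]
3 d [0.83 0.03 0.07] a [-0.   -0.07  0.  ]
4 d [0.83 0.03 0.07] a [-0.   -0.07  0.  ]
```

View pics/wrist3z.png

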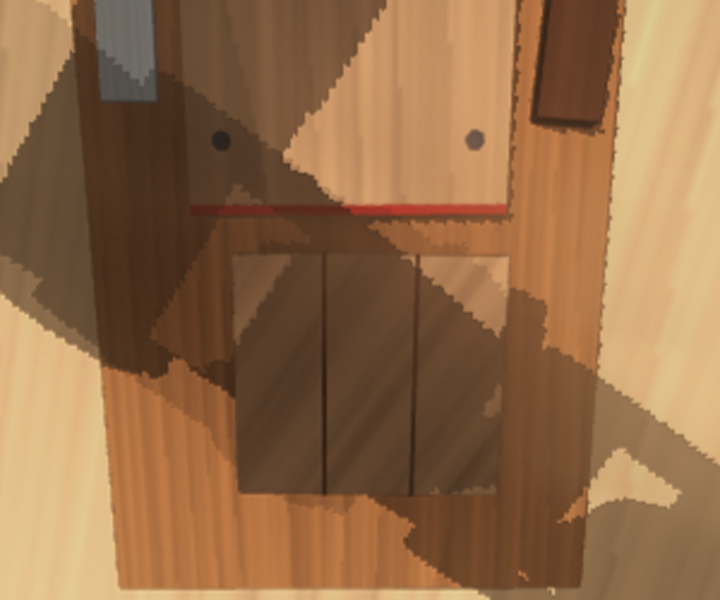

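```bash
cat >> h.py <<'E'
import pickle
def wr(pk,px,z):
    p,C=pickle.load(open(pk,"rb")) if isinstance(pk,str) else pk
    m=imaging.camera_model("wrist");K=np.array(m["K"]);T=np.array(m["tool_from_camera"])
    px=np.atleast_2d(px).astype(float); d=np.c_[(px[:,0]-K[0,2])/K[0,0],(px[:,1]-K[1,2])/K[1,1],np.ones(len(px))]@(np.array(C)@T[:3,:3]).T
    o=np.array(p)+np.array(C)@T[:3,3]
    return o+d*((z-o[2])/d[:,2])[:,None]
E
python3 - <<'E'
from h import *
np.set_printoptions(precision=4,suppress=True)
f=lambda a:(np.array(a)+.5)/2.4-.5+np.array([180,0])
def side(P): return np.array([np.linalg.norm(P[i,:2]-P[i-1,:2])*1e3 for i in range(len(P))])
r=wr("w3.pkl",f([(191,206),(508,206)]),.027);print("red top edge",side(r),rectfit(r,[(0,.07),(0,-.07)]))
r=wr("w3.pkl",f([(191,216),(508,215)]),.012);print("red low?",side(r),rectfit(r,[(0,.07),(0,-.07)]))
b=wr("w3.pkl",f([(120,588),(581,588)]),.012);print("base",side(b),rectfit(b,[(-.18,.12),(-.18,-.12)]))
k=wr("w3.pkl",f([(234,255),(509,257),(497,494),(239,493)]),.132);print("block",side(k),rectfit(k,[(.042,.048),(.042,-.048),(-.042,-.048),(-.042,.048)]))
E
```

```text
red top edge [139.6907 139.6907] (np.float64(103.41079350613015), array([0.5399, 0.0088]), array([0.1546, 0.1546]))
red low? [144.9191 144.9191] (np.float64(103.57902267558741), array([0.5406, 0.006 ]), array([2.4595, 2.4595]))
base [237.7001 237.7001] (np.float64(103.39360197489158), array([0.5407, 0.0069]), array([1.1499, 1.1499]))
block [82.3375 93.4041 82.0758 94.5467] (np.float64(102.9927963512302), array([ 0.5622, -0.053 ]), array([1.6671, 1.4903, 1.3299, 0.9807]))
```

```bash
sed -i 's/^JY=.*/JY=103.5; J0=np.array([.5403,.0065])/' h.py; python3 - <<'E'
from h import *
plan(j2w(-.145,-.0065,.074),10)
E
```

```text
rotvec [-0.01 -0.16  0.02]
0 d [0.35 2.48 0.05] a [-0.   -0.02  0.  ]
1 d [0.35 2.48 0.05] a [-0.   -0.02  0.  ]
2 d [0.35 2.47 0.05] a [-0.   -0.02  0.  ]
3 d [0.35 2.47 0.05] a [-0.   -0.02  0.  ]
4 d [0.35 2.47 0.05] a [-0.   -0.02  0.  ]
5 d [0.35 2.47 0.05] a [-0.   -0.02  0.  ]
6 d [0.35 2.47 0.05] a [-0.   -0.02  0.  ]
7 d [0.35 2.47 0.05] a [-0.   -0.02  0.  ]
8 d [0.35 2.47 0.05] a [-0.   -0.02  0.  ]
9 d [0.35 2.47 0.05] a [-0.   -0.02  0.  ]
```

Emit:
{"api": "jog_arm", "payload": {"rows": [{"hand":0.3,"dx":1.7,"dy":1.0,"dz":0.5,"ax":0,"ay":-0.2,"az":0},{"hand":0.3,"dx":1.0,"dy":3.0,"dz":0,"ax":0,"ay":0,"az":0},{"hand":0.3,"dx":0.8,"dy":3.5,"dz":0,"ax":0,"ay":0,"az":0},{"hand":0.3,"dx":0,"dy":3.5,"dz":0,"ax":0,"ay":0,"az":0},{"hand":0.3,"dx":0,"dy":3.5,"dz":0,"ax":0,"ay":0,"az":0}]}}

```text
time_s: 2.38
position: [0.5808, -0.1337, 0.1747]
tool_rot: [[0.233, 0.0, 0.973], [-0.973, -0.0, 0.233], [0.0, -1.0, 0.0]]
ft_force: [0.5, -0.6, -0.1]
grip_width: 0.0257
```

Emit:
{"api": "jog_arm", "payload": {"rows": [{"hand":0.3,"dx":0,"dy":3.5,"dz":0,"ax":0,"ay":0,"az":0},{"hand":0.3,"dx":0,"dy":3.5,"dz":0,"ax":0,"ay":0,"az":0},{"hand":0.3,"dx":0,"dy":3.2,"dz":0,"ax":0,"ay":0,"az":0},{"hand":0.3,"dx":0,"dy":0,"dz":0,"ax":0,"ay":0,"az":0},{"hand":0.3,"dx":0,"dy":0,"dz":0,"ax":0,"ay":0,"az":0}]}}

```text
time_s: 2.8
position: [0.5806, -0.1329, 0.0738]
tool_rot: [[0.233, -0.002, 0.972], [-0.972, 0.001, 0.233], [-0.001, -1.0, -0.002]]
ft_force: [-0.2, 0.3, 1.1]
grip_width: 0.0258
```

```bash
python3 - <<'E'
from h import *
s=status.observe(); print(s["time_s"],s["position"],w2j(s["position"]),np.abs(s["qvel"]).max(),s["ft_force"],s["grip_width"])
pickle.dump((s["position"],s["tool_rot"]),open("w4.pkl","wb"))
im=imaging.get_image("wrist"); cv2.imwrite("pics/wrist4.png",im[:,:,::-1])
im=imaging.get_image("scene"); cv2.imwrite("pics/scene4.png",cv2.resize(im[150:350,200:440,::-1],None,fx=3,fy=3))
plan(j2w(-.145,-.0065,.074),5)
E
```

```text
2.8 [ 0.58064537 -0.13293888  0.07381424] [-0.14500462 -0.00667926] 3.3115131717619937 [-0.15439319  0.29327142  1.09651027] 0.02577798789694545
rotvec [-0.16  0.02  0.13]
0 d [-0.01  0.05 -0.03] a [-0.03  0.    0.03]
1 d [-0.01  0.05 -0.03] a [-0.03  0.    0.03]
2 d [-0.01  0.05 -0.03] a [-0.03  0.    0.03]
3 d [-0.01  0.05 -0.03] a [-0.03  0.    0.03]
4 d [-0.01  0.05 -0.03] a [-0.03  0.    0.03]
```

View pics/wrist4.png

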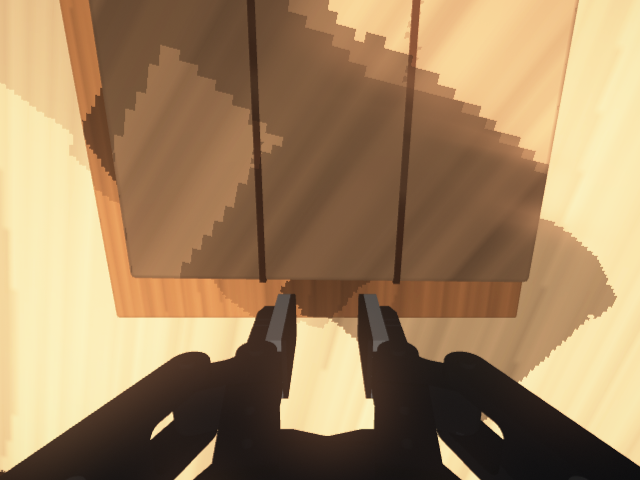

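View pics/scene4.png

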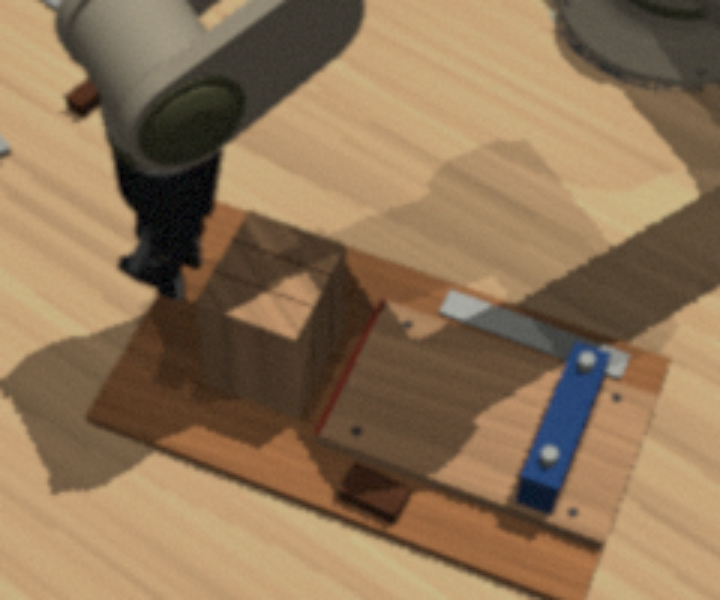

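```bash
python3 - <<'E'
from h import *
k=wr("w4.pkl",[(133,277),(527,281)],.132)
print([w2j(p) for p in k], [p for p in k])
E
```

```text
[array([-0.10314249,  0.03932787]), array([-0.10404211, -0.05299807])] [array([ 0.52613689, -0.10297356,  0.132     ]), array([ 0.61612188, -0.08229526,  0.132     ])]
```

Emit:
{"api": "jog_arm", "payload": {"rows": [{"hand":0.3,"dx":-0.5,"dy":0,"dz":0,"ax":-0.1,"ay":0,"az":0.1},{"hand":0.3,"dx":-0.5,"dy":0,"dz":0,"ax":0,"ay":0,"az":0},{"hand":0.3,"dx":-0.4,"dy":0,"dz":0,"ax":0,"ay":0,"az":0},{"hand":0.3,"dx":-0.2,"dy":0,"dz":0,"ax":0,"ay":0,"az":0},{"hand":0.3,"dx":-0.2,"dy":0,"dz":0,"ax":0,"ay":0,"az":0}]}}

```text
time_s: 3.32
position: [0.5767, -0.1144, 0.0748]
tool_rot: [[0.235, -0.002, 0.972], [-0.972, 0.001, 0.235], [-0.001, -1.0, -0.001]]
ft_force: [0.5, 0.1, 0.8]
grip_width: 0.0252
```

Emit:
{"api": "jog_arm", "payload": {"rows": [{"hand":0.3,"dx":-0.2,"dy":0,"dz":0,"ax":0,"ay":0,"az":0},{"hand":0.3,"dx":-0.2,"dy":0,"dz":0,"ax":0,"ay":0,"az":0},{"hand":0.3,"dx":-0.2,"dy":0,"dz":0,"ax":0,"ay":0,"az":0},{"hand":0.3,"dx":-0.2,"dy":0,"dz":0,"ax":0,"ay":0,"az":0},{"hand":0.3,"dx":-0.2,"dy":0,"dz":0,"ax":0,"ay":0,"az":0}]}}

```text
time_s: 3.73
position: [0.5747, -0.1056, 0.0746]
tool_rot: [[0.234, -0.001, 0.972], [-0.972, 0.0, 0.234], [-0.0, -1.0, -0.001]]
ft_force: [1.0, -4.6, 1.3]
grip_width: 0.0256
```

Emit:
{"api": "jog_arm", "payload": {"rows": [{"hand":0.3,"dx":-0.1,"dy":0,"dz":0,"ax":0,"ay":0,"az":0},{"hand":0.3,"dx":-0.1,"dy":0,"dz":0,"ax":0,"ay":0,"az":0},{"hand":0.3,"dx":-0.1,"dy":0,"dz":0,"ax":0,"ay":0,"az":0},{"hand":0.3,"dx":-0.1,"dy":0,"dz":0,"ax":0,"ay":0,"az":0},{"hand":0.3,"dx":-0.1,"dy":0,"dz":0,"ax":0,"ay":0,"az":0}]}}

```text
time_s: 4.15
position: [0.5733, -0.1005, 0.0745]
tool_rot: [[0.234, -0.002, 0.972], [-0.972, 0.001, 0.234], [-0.001, -1.0, -0.001]]
ft_force: [1.1, -5.1, 2.7]
grip_width: 0.0256
```

```bash
python3 - <<'E'
from h import *
s=status.observe(); print(s["time_s"],s["position"],w2j(s["position"]),np.abs(s["qvel"]).max(),s["ft_force"],s["wrist_torque"],s["grip_width"])
pickle.dump((s["position"],s["tool_rot"]),open("w5.pkl","wb"))
im=imaging.get_image("wrist"); cv2.imwrite("pics/wrist5.png",im[:,:,::-1])
im=imaging.get_image("scene"); cv2.imwrite("pics/scene5.png",cv2.resize(im[150:350,200:440,::-1],None,fx=3,fy=3))
E
```

```text
4.15 [ 0.57333657 -0.10047182  0.07451696] [-0.11172841 -0.00715169] 1.046272678702103 [ 1.05916415 -5.08836134  2.67307159] [-0.70531311 -0.11586893  0.03827226] 0.025644374759499544
```

View pics/wrist5.png

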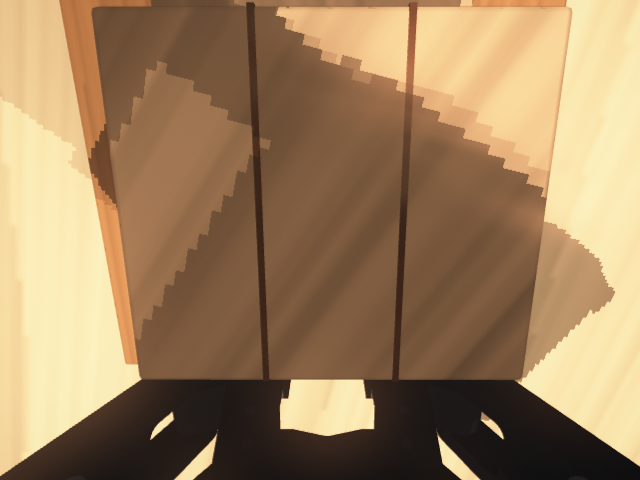

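View pics/scene5.png

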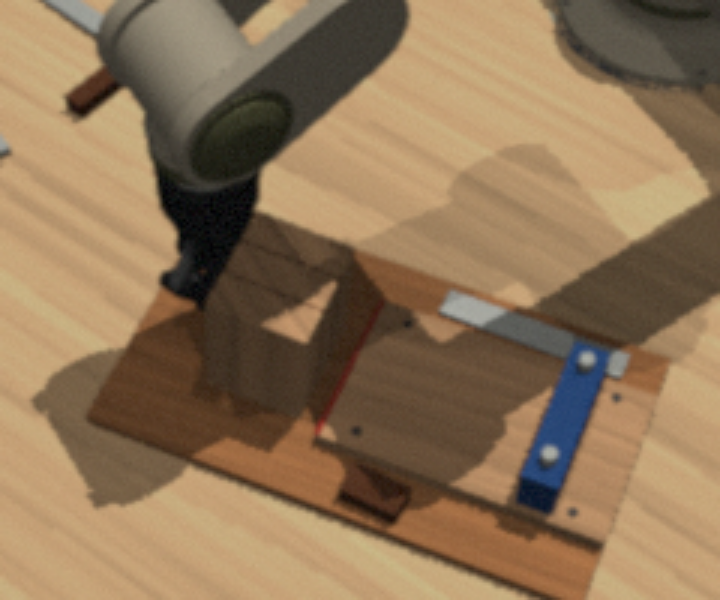

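```bash
python3 - <<'E'
from h import *
k=wr("w5.pkl",[(140,379),(522,379),(95,8),(571,8)],.132)
print([w2j(p).round(4) for p in k])
E
```

```text
[array([-0.0986,  0.0417]), array([-0.0984, -0.0568]), array([-0.0143,  0.0382]), array([-0.0142, -0.0533])]
```

Emit:
{"api": "jog_arm", "payload": {"rows": [{"hand":0.3,"dx":-0.1,"dy":0,"dz":0,"ax":0,"ay":0,"az":0},{"hand":0.3,"dx":-0.1,"dy":0,"dz":0,"ax":0,"ay":0,"az":0},{"hand":0.3,"dx":-0.1,"dy":0,"dz":0,"ax":0,"ay":0,"az":0},{"hand":0.3,"dx":-0.1,"dy":0,"dz":0,"ax":0,"ay":0,"az":0},{"hand":0.3,"dx":-0.1,"dy":0,"dz":0,"ax":0,"ay":0,"az":0}]}}

```text
time_s: 4.67
position: [0.5721, -0.0954, 0.0745]
tool_rot: [[0.234, -0.002, 0.972], [-0.972, 0.001, 0.234], [-0.002, -1.0, -0.002]]
ft_force: [1.4, -4.7, 2.4]
grip_width: 0.0258
```

Emit:
{"api": "jog_arm", "payload": {"rows": [{"hand":0.3,"dx":-0.1,"dy":0,"dz":0,"ax":0,"ay":0,"az":0},{"hand":0.3,"dx":-0.1,"dy":0,"dz":0,"ax":0,"ay":0,"az":0},{"hand":0.3,"dx":-0.1,"dy":0,"dz":0,"ax":0,"ay":0,"az":0},{"hand":0.3,"dx":0,"dy":0,"dz":0,"ax":0,"ay":0,"az":0},{"hand":0.3,"dx":0,"dy":0,"dz":0,"ax":0,"ay":0,"az":0}]}}

```text
time_s: 5.08
position: [0.5712, -0.0923, 0.0743]
tool_rot: [[0.234, -0.002, 0.972], [-0.972, 0.002, 0.234], [-0.002, -1.0, -0.002]]
ft_force: [1.2, -3.7, 2.5]
grip_width: 0.0256
```

```bash
python3 - <<'E'
from h import *
s=status.observe(); print(s["time_s"],s["position"],w2j(s["position"]),np.abs(s["qvel"]).max(),s["ft_force"],s["wrist_torque"],s["grip_width"])
pickle.dump((s["position"],s["tool_rot"]),open("w6.pkl","wb"))
im=imaging.get_image("wrist"); cv2.imwrite("pics/wrist6.png",im[:,:,::-1])
im=imaging.get_image("scene"); cv2.imwrite("pics/scene6.png",cv2.resize(im[210:310,250:370,::-1],None,fx=6,fy=6))
E
```

```text
5.0833 [ 0.57124793 -0.09230962  0.07432542] [-0.10330415 -0.00702619] 0.11412633076091117 [ 1.21878414 -3.71331281  2.53665489] [-0.56379171 -0.22296351 -0.07553552] 0.025564851600909298
```

View pics/wrist6.png

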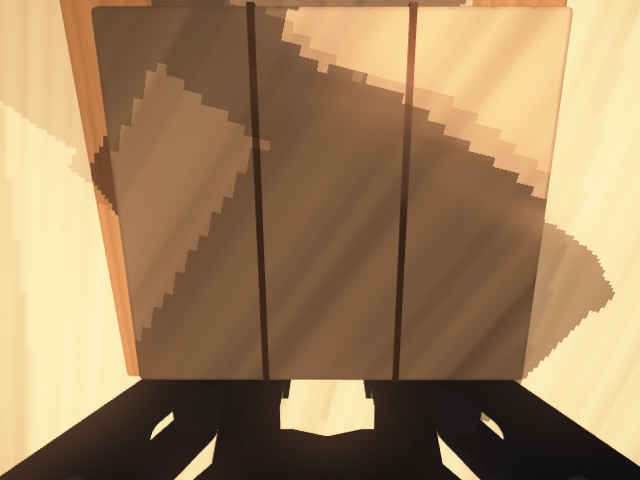

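View pics/scene6.png

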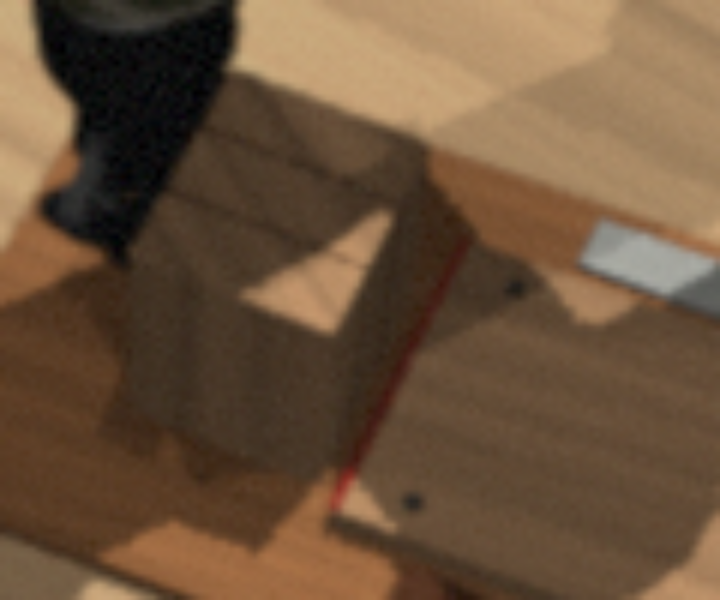

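Emit:
{"api": "jog_arm", "payload": {"rows": [{"hand":0.3,"dx":-0.06,"dy":0,"dz":0,"ax":0,"ay":0,"az":0},{"hand":0.3,"dx":-0.06,"dy":0,"dz":0,"ax":0,"ay":0,"az":0},{"hand":0.3,"dx":-0.06,"dy":0,"dz":0,"ax":0,"ay":0,"az":0},{"hand":0.3,"dx":-0.06,"dy":0,"dz":0,"ax":0,"ay":0,"az":0},{"hand":0.3,"dx":-0.06,"dy":0,"dz":0,"ax":0,"ay":0,"az":0}]}}

```text
time_s: 5.6
position: [0.5706, -0.0896, 0.0744]
tool_rot: [[0.234, -0.002, 0.972], [-0.972, 0.001, 0.234], [-0.002, -1.0, -0.002]]
ft_force: [1.2, -5.3, 1.9]
grip_width: 0.0253
```

Emit:
{"api": "jog_arm", "payload": {"rows": [{"hand":0.3,"dx":-0.05,"dy":0,"dz":0,"ax":0,"ay":0,"az":0},{"hand":0.3,"dx":-0.05,"dy":0,"dz":0,"ax":0,"ay":0,"az":0},{"hand":0.3,"dx":-0.05,"dy":0,"dz":0,"ax":0,"ay":0,"az":0},{"hand":0.3,"dx":0,"dy":0,"dz":0,"ax":0,"ay":0,"az":0},{"hand":0.3,"dx":0,"dy":0,"dz":0,"ax":0,"ay":0,"az":0}]}}

```text
time_s: 6.02
position: [0.5702, -0.0881, 0.0743]
tool_rot: [[0.234, -0.002, 0.972], [-0.972, 0.001, 0.234], [-0.002, -1.0, -0.002]]
ft_force: [1.3, -4.7, 2.4]
grip_width: 0.0257
```

```bash
cat > look.py <<'E'
from h import *
import sys
n=sys.argv[1]
s=status.observe(); print(s["time_s"],s["position"].round(4),w2j(s["position"]).round(4),np.abs(s["qvel"]).max().round(2),s["ft_force"].round(2),s["wrist_torque"].round(2),s["grip_width"])
for c in sys.argv[2:]:
    if c=="wrist": pickle.dump((s["position"],s["tool_rot"]),open(f"w{n}.pkl","wb"))
    im=imaging.get_image(c)[:,:,::-1]
    if c=="scene": im=cv2.resize(im[180:340,240:430],None,fx=4,fy=3.75 and 4-.25,interpolation=cv2.INTER_CUBIC) if 0 else cv2.resize(im[190:340,235:430],None,fx=4,fy=4,interpolation=cv2.INTER_CUBIC)
    if c=="top": im=cv2.resize(im[175:305,215:390],None,fx=4.5,fy=4.5,interpolation=cv2.INTER_CUBIC)
    cv2.imwrite(f"pics/{c}{n}.png",im)
E
python3 look.py 7 scene wrist
```

```text
6.0167 [ 0.5702 -0.0881  0.0743] [-0.0989 -0.007 ] 0.09 [ 1.33 -4.74  2.35] [-0.52 -0.18 -0.02] 0.025650520816506407
```

View pics/scene7.png

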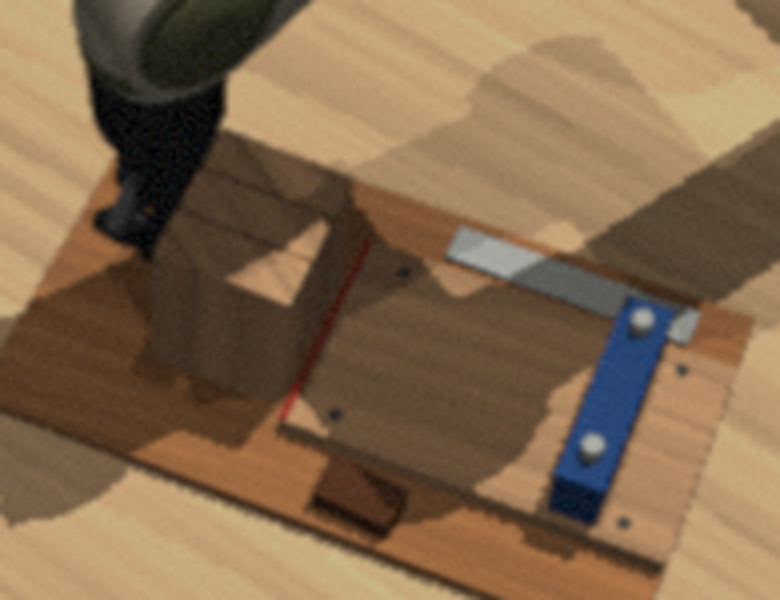

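View pics/wrist7.png

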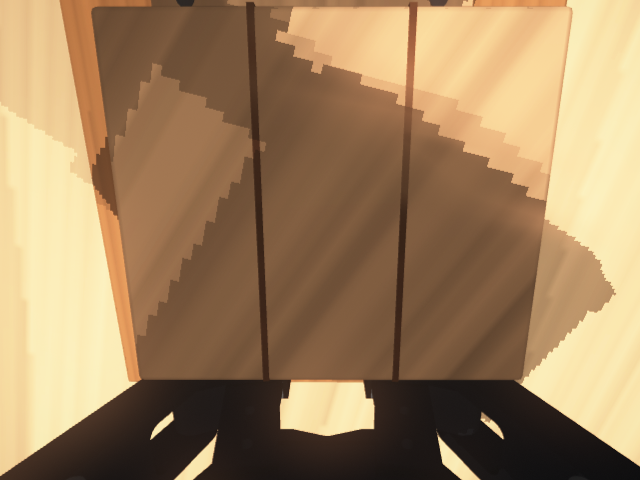

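Emit:
{"api": "jog_arm", "payload": {"rows": [{"hand":0.3,"dx":-0.04,"dy":0,"dz":0,"ax":0,"ay":0,"az":0},{"hand":0.3,"dx":-0.04,"dy":0,"dz":0,"ax":0,"ay":0,"az":0},{"hand":0.3,"dx":-0.04,"dy":0,"dz":0,"ax":0,"ay":0,"az":0},{"hand":0.3,"dx":-0.04,"dy":0,"dz":0,"ax":0,"ay":0,"az":0},{"hand":0.3,"dx":-0.04,"dy":0,"dz":0,"ax":0,"ay":0,"az":0}]}}

```text
time_s: 6.53
position: [0.5698, -0.0862, 0.0744]
tool_rot: [[0.234, -0.002, 0.972], [-0.972, 0.001, 0.234], [-0.002, -1.0, -0.002]]
ft_force: [2.1, -3.9, 2.6]
grip_width: 0.0259
```

```bash
python3 look.py 8
```

```text
6.5333 [ 0.5698 -0.0862  0.0744] [-0.097 -0.007] 0.41 [ 2.06 -3.91  2.65] [-0.63 -0.09 -0.  ] 0.025851476899637207
```

Emit:
{"api": "jog_arm", "payload": {"rows": [{"hand":0.3,"dx":-0.03,"dy":0,"dz":0,"ax":0,"ay":0,"az":0},{"hand":0.3,"dx":-0.03,"dy":0,"dz":0,"ax":0,"ay":0,"az":0},{"hand":0.3,"dx":-0.03,"dy":0,"dz":0,"ax":0,"ay":0,"az":0},{"hand":0.3,"dx":-0.03,"dy":0,"dz":0,"ax":0,"ay":0,"az":0},{"hand":0.3,"dx":0,"dy":0,"dz":0,"ax":0,"ay":0,"az":0}]}}

```text
time_s: 6.95
position: [0.5695, -0.0849, 0.0744]
tool_rot: [[0.234, -0.002, 0.972], [-0.972, 0.001, 0.234], [-0.002, -1.0, -0.002]]
ft_force: [1.4, -5.0, 2.1]
grip_width: 0.0258
```

```bash
python3 look.py 9 wrist
```

```text
6.95 [ 0.5695 -0.0849  0.0744] [-0.0957 -0.007 ] 0.14 [ 1.43 -4.97  2.13] [-0.61 -0.13 -0.02] 0.02584465806011126
```

View pics/wrist9.png

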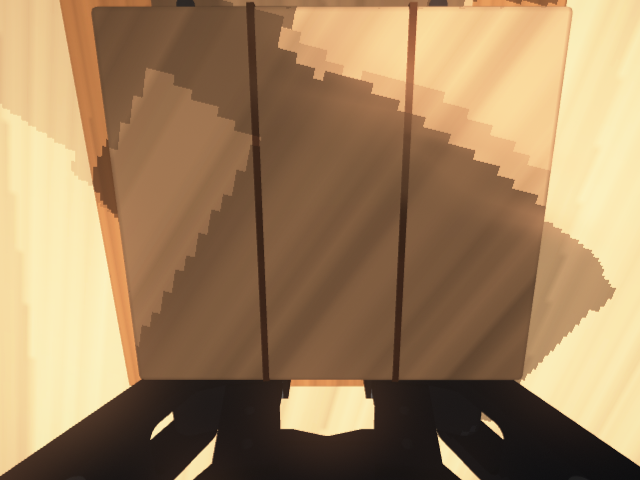

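Emit:
{"api": "jog_arm", "payload": {"rows": [{"hand":0.3,"dx":-0.03,"dy":0,"dz":0,"ax":0,"ay":0,"az":0},{"hand":0.3,"dx":-0.03,"dy":0,"dz":0,"ax":0,"ay":0,"az":0},{"hand":0.3,"dx":-0.03,"dy":0,"dz":0,"ax":0,"ay":0,"az":0},{"hand":0.3,"dx":-0.03,"dy":0,"dz":0,"ax":0,"ay":0,"az":0},{"hand":0.3,"dx":-0.03,"dy":0,"dz":0,"ax":0,"ay":0,"az":0}]}}

```text
time_s: 7.42
position: [0.5692, -0.0835, 0.0744]
tool_rot: [[0.234, -0.002, 0.972], [-0.972, 0.001, 0.234], [-0.002, -1.0, -0.002]]
ft_force: [1.4, -4.8, 2.2]
grip_width: 0.0255
```

```bash
python3 look.py 10
```

```text
7.4167 [ 0.5692 -0.0835  0.0744] [-0.0943 -0.007 ] 0.35 [ 1.44 -4.84  2.24] [-0.62 -0.18  0.03] 0.025500957512266463
```

Emit:
{"api": "jog_arm", "payload": {"rows": [{"hand":0.3,"dx":-0.03,"dy":0,"dz":0,"ax":0,"ay":0,"az":0},{"hand":0.3,"dx":-0.03,"dy":0,"dz":0,"ax":0,"ay":0,"az":0},{"hand":0.3,"dx":-0.03,"dy":0,"dz":0,"ax":0,"ay":0,"az":0},{"hand":0.3,"dx":-0.03,"dy":0,"dz":0,"ax":0,"ay":0,"az":0},{"hand":0.3,"dx":0,"dy":0,"dz":0,"ax":0,"ay":0,"az":0}]}}

```text
time_s: 7.83
position: [0.5689, -0.0826, 0.0745]
tool_rot: [[0.234, -0.002, 0.972], [-0.972, 0.001, 0.234], [-0.001, -1.0, -0.002]]
ft_force: [0.4, -6.1, 3.0]
grip_width: 0.0255
```

```bash
python3 look.py 11 wrist scene
```

```text
7.8333 [ 0.5689 -0.0826  0.0745] [-0.0933 -0.0071] 0.12 [ 0.42 -6.13  2.99] [-0.8  -0.11  0.02] 0.025542571339203443
```

View pics/wrist11.png

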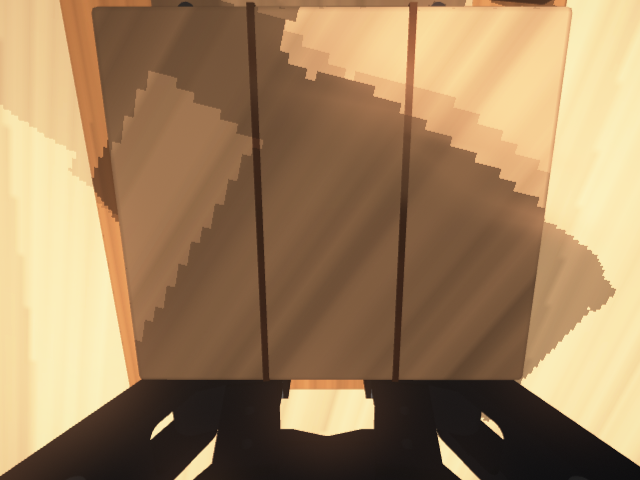

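View pics/scene11.png

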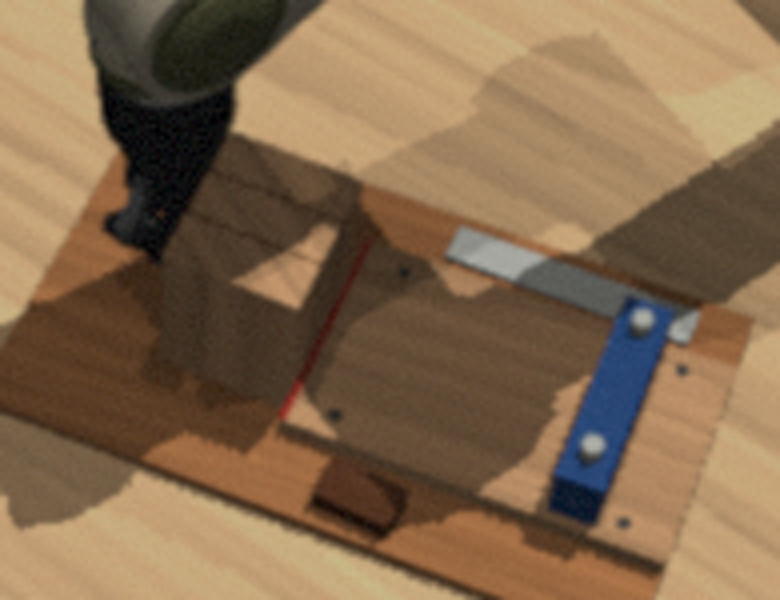

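Emit:
{"api": "jog_arm", "payload": {"rows": [{"hand":0.3,"dx":-0.02,"dy":0,"dz":0,"ax":0,"ay":0,"az":0},{"hand":0.3,"dx":-0.02,"dy":0,"dz":0,"ax":0,"ay":0,"az":0},{"hand":0.3,"dx":-0.02,"dy":0,"dz":0,"ax":0,"ay":0,"az":0},{"hand":0.3,"dx":0,"dy":0,"dz":0,"ax":0,"ay":0,"az":0},{"hand":0.3,"dx":0,"dy":0,"dz":0,"ax":0,"ay":0,"az":0}]}}

```text
time_s: 8.35
position: [0.5689, -0.0824, 0.0747]
tool_rot: [[0.234, -0.001, 0.972], [-0.972, 0.0, 0.234], [-0.0, -1.0, -0.001]]
ft_force: [1.3, -7.5, 3.6]
grip_width: 0.0254
```

```bash
python3 look.py 12 wrist
```

```text
8.35 [ 0.5689 -0.0824  0.0747] [-0.0931 -0.0071] 0.07 [ 1.28 -7.48  3.55] [-1.05 -0.09  0.01] 0.02540592484905746
```

View pics/wrist12.png

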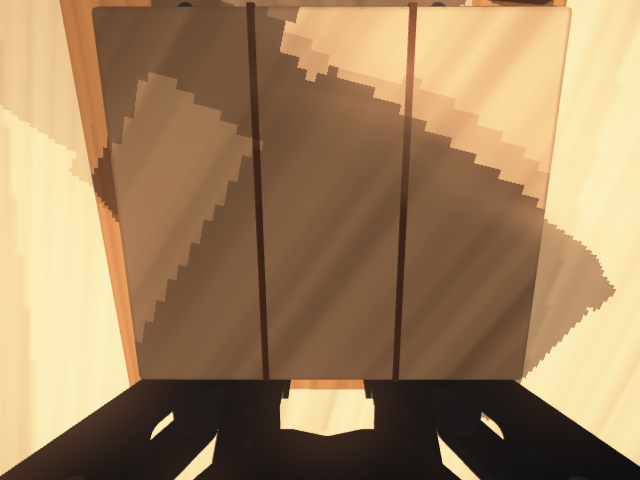

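Emit:
{"api": "jog_arm", "payload": {"rows": [{"hand":0.3,"dx":-0.02,"dy":0,"dz":0,"ax":0,"ay":0,"az":0},{"hand":0.3,"dx":0,"dy":0,"dz":0,"ax":0,"ay":0,"az":0},{"hand":0.3,"dx":0,"dy":0,"dz":0,"ax":0,"ay":0,"az":0},{"hand":0.3,"dx":0,"dy":0,"dz":0,"ax":0,"ay":0,"az":0},{"hand":0.3,"dx":0,"dy":0,"dz":0,"ax":0,"ay":0,"az":0}]}}

```text
time_s: 8.82
position: [0.5689, -0.0823, 0.0747]
tool_rot: [[0.234, -0.001, 0.972], [-0.972, -0.0, 0.234], [-0.0, -1.0, -0.001]]
ft_force: [0.3, -8.5, 4.0]
grip_width: 0.0255
```

```bash
python3 look.py 13
```

```text
8.8167 [ 0.5689 -0.0823  0.0747] [-0.0931 -0.0071] 0.07 [ 0.34 -8.48  3.99] [-1.18 -0.02 -0.  ] 0.025513181200778317
```

Emit:
{"api": "jog_arm", "payload": {"rows": [{"hand":0.3,"dx":0.1,"dy":0,"dz":0,"ax":0,"ay":0,"az":0},{"hand":0.3,"dx":0.2,"dy":0,"dz":0,"ax":0,"ay":0,"az":0},{"hand":0.3,"dx":0.7,"dy":0,"dz":0,"ax":0,"ay":0,"az":0},{"hand":0.3,"dx":1.5,"dy":-1.5,"dz":0,"ax":0,"ay":0,"az":0},{"hand":0.3,"dx":1.5,"dy":-2.8,"dz":0,"ax":0,"ay":0,"az":0}]}}

```text
time_s: 9.23
position: [0.5764, -0.1197, 0.1147]
tool_rot: [[0.235, -0.01, 0.972], [-0.972, 0.005, 0.235], [-0.008, -1.0, -0.008]]
ft_force: [0.2, 0.2, -0.9]
grip_width: 0.0254
```

Emit:
{"api": "jog_arm", "payload": {"rows": [{"hand":0.3,"dx":1.0,"dy":0,"dz":0,"ax":0,"ay":0,"az":0},{"hand":0.3,"dx":0,"dy":0,"dz":0,"ax":0,"ay":0,"az":0},{"hand":0.3,"dx":0,"dy":0,"dz":0,"ax":0,"ay":0,"az":0},{"hand":0.3,"dx":0,"dy":0,"dz":0,"ax":0,"ay":0,"az":0},{"hand":0.3,"dx":0,"dy":0,"dz":0,"ax":0,"ay":0,"az":0}]}}

```text
time_s: 9.65
position: [0.5799, -0.1293, 0.1163]
tool_rot: [[0.235, -0.004, 0.972], [-0.972, 0.003, 0.235], [-0.004, -1.0, -0.004]]
ft_force: [0.1, -0.2, 0.1]
grip_width: 0.0254
```

```bash
python3 look.py 14 wrist scene top
```

```text
9.65 [ 0.5799 -0.1293  0.1163] [-0.1413 -0.0068] 0.48 [ 0.13 -0.17  0.14] [ 0.06  0.01 -0.02] 0.025360096944906534
```

View pics/wrist14.png

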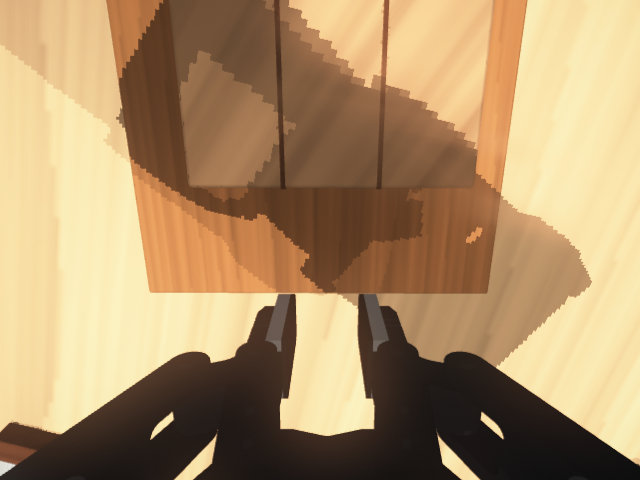

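View pics/scene14.png

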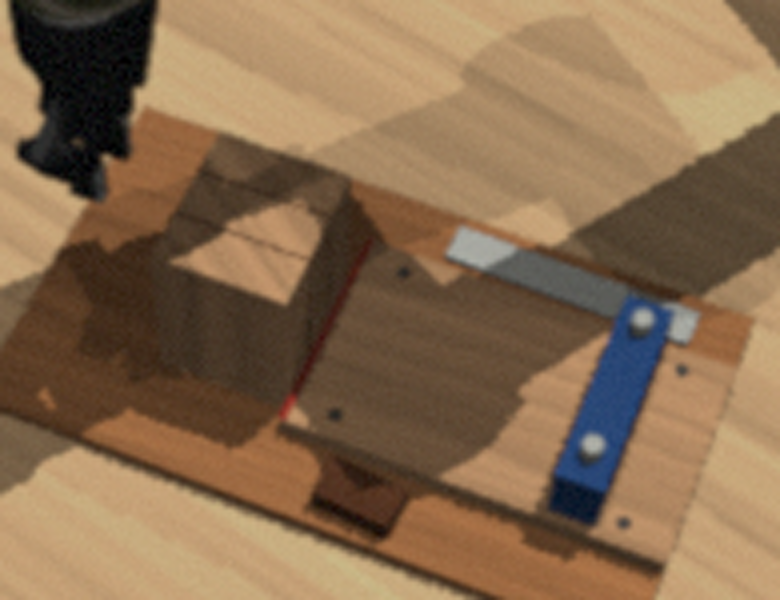

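View pics/top14.png

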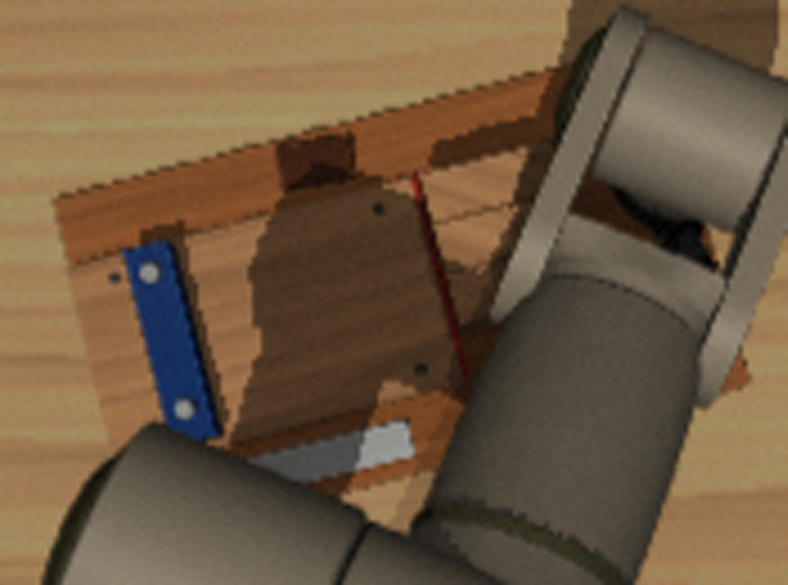

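Emit:
{"api": "jog_arm", "payload": {"rows": [{"hand":0.3,"dx":-0.8,"dy":0.8,"dz":0,"ax":-0.2,"ay":0,"az":0.2},{"hand":0.3,"dx":-1.3,"dy":0,"dz":0,"ax":0,"ay":0,"az":0},{"hand":0.3,"dx":-1.3,"dy":0,"dz":0,"ax":0,"ay":0,"az":0},{"hand":0.3,"dx":-0.6,"dy":0,"dz":0,"ax":0,"ay":0,"az":0},{"hand":0.3,"dx":-0.2,"dy":0,"dz":0,"ax":0,"ay":0,"az":0}]}}

```text
time_s: 10.22
position: [0.5703, -0.0876, 0.1097]
tool_rot: [[0.236, -0.006, 0.972], [-0.972, 0.004, 0.236], [-0.005, -1.0, -0.005]]
ft_force: [-0.3, -0.5, 0.2]
grip_width: 0.0257
```

```bash
python3 look.py 15
```

```text
10.2167 [ 0.5703 -0.0876  0.1097] [-0.0985 -0.0072] 1.14 [-0.29 -0.54  0.18] [ 0.01  0.   -0.  ] 0.02567192379972165
```

Emit:
{"api": "jog_arm", "payload": {"rows": [{"hand":0.3,"dx":-0.1,"dy":0,"dz":0,"ax":0,"ay":0,"az":0},{"hand":0.3,"dx":-0.1,"dy":0,"dz":0,"ax":0,"ay":0,"az":0},{"hand":0.3,"dx":-0.1,"dy":0,"dz":0,"ax":0,"ay":0,"az":0},{"hand":0.3,"dx":-0.1,"dy":-0.05,"dz":0,"ax":0,"ay":0,"az":0},{"hand":0.3,"dx":-0.1,"dy":-0.05,"dz":0,"ax":0,"ay":0,"az":0}]}}

```text
time_s: 10.63
position: [0.5697, -0.0852, 0.1106]
tool_rot: [[0.234, -0.006, 0.972], [-0.972, 0.003, 0.234], [-0.004, -1.0, -0.005]]
ft_force: [0.6, -3.3, 0.4]
grip_width: 0.0257
```

```bash
python3 look.py 16 wrist
```

```text
10.6333 [ 0.5697 -0.0852  0.1106] [-0.0961 -0.0072] 1.02 [ 0.57 -3.27  0.44] [-0.48 -0.11 -0.01] 0.025738031133875888
```

View pics/wrist16.png

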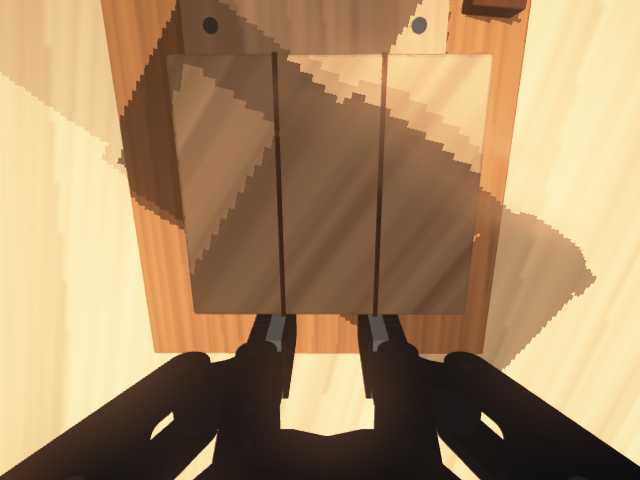

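```bash
python3 - <<'E'
from h import *
for n,px in (("w14.pkl",[(190,187),(474,187)]),("w16.pkl",[(195,313),(465,313),(168,54),(491,54)]),("w12.pkl",[(140,379),(522,379),(93,8),(571,8)])):
    print(n,[w2j(p).round(4) for p in wr(n,px,.132)])
print([w2j(p).round(4) for p in wr("w14.pkl",[(150,292),(489,292)],.012)],[w2j(p).round(4) for p in wr("w16.pkl",[(155,352),(483,353)],.012)])
E
```

```text
w14.pkl [array([-0.0855,  0.039 ]), array([-0.0853, -0.0544])]
w16.pkl [array([-0.0834,  0.0394]), array([-0.0831, -0.0546]), array([-0.0012,  0.0388]), array([-0.0012, -0.0532])]
w12.pkl [array([-0.0801,  0.0419]), array([-0.0798, -0.0569]), array([0.0044, 0.0387]), array([ 0.0045, -0.0533])]
[array([-0.1793,  0.1182]), array([-0.1785, -0.1193])] [array([-0.1787,  0.1179]), array([-0.1786, -0.1186])]
```

```bash
python3 - <<'E'
import cv2,numpy as np
ims=[cv2.imread(f"pics/scene{n}.png")[100:440,130:400] for n in (7,11,14)]
cv2.imwrite("pics/cmp.png",np.hstack(ims)[:, :800])
E
```

```text
(no output)
```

View pics/cmp.png

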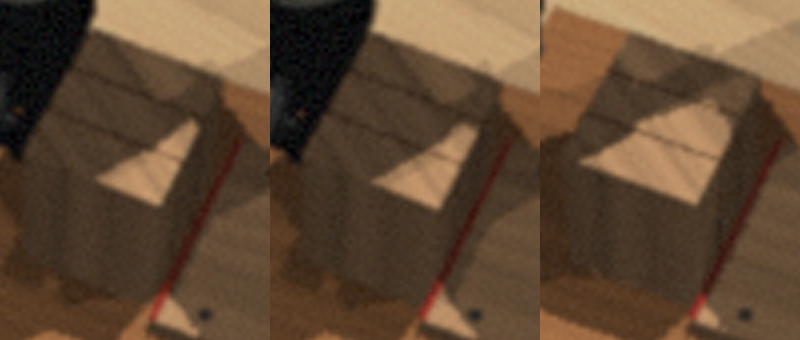

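Emit:
{"api": "jog_arm", "payload": {"rows": [{"hand":0.3,"dx":0.3,"dy":0,"dz":0,"ax":0,"ay":0,"az":0},{"hand":0.3,"dx":1.0,"dy":0,"dz":0,"ax":0.2,"ay":0,"az":0},{"hand":0.3,"dx":2.0,"dy":0,"dz":0,"ax":0,"ay":0,"az":5},{"hand":0.3,"dx":1.0,"dy":0,"dz":0,"ax":0,"ay":0,"az":5},{"hand":0.3,"dx":0,"dy":0,"dz":0,"ax":0,"ay":0,"az":5}]}}

```text
time_s: 11.1
position: [0.5802, -0.1287, 0.1097]
tool_rot: [[0.225, -0.062, 0.972], [-0.937, 0.26, 0.233], [-0.267, -0.964, 0.0]]
ft_force: [-0.5, 0.2, 0.5]
grip_width: 0.0259
```

```bash
cat >> h.py <<'E'
def Rp(phi):
    from scipy.spatial.transform import Rotation as Ro
    return Rt()@Ro.from_euler('z',phi,degrees=True).as_matrix()
E
python3 look.py 17 scene; python3 -c "
from h import *
plan(j2w(-.130,-.007,.050),5,Rp(30))"
```

```text
11.1 [ 0.5802 -0.1287  0.1097] [-0.1408 -0.0072] 49.01 [-0.46  0.22  0.46] [-0.1  -0.01  0.05] 0.02586571959037476
rotvec [-1.000e-02 -1.700e-01  1.419e+01]
0 d [0.09 1.19 0.01] a [-0.   -0.03  2.84]
1 d [0.15 1.19 0.01] a [-0.   -0.03  2.84]
2 d [0.21 1.18 0.01] a [-0.   -0.03  2.84]
3 d [0.27 1.17 0.01] a [-0.   -0.03  2.84]
4 d [0.33 1.15 0.01] a [-0.   -0.03  2.84]
```

View pics/scene17.png

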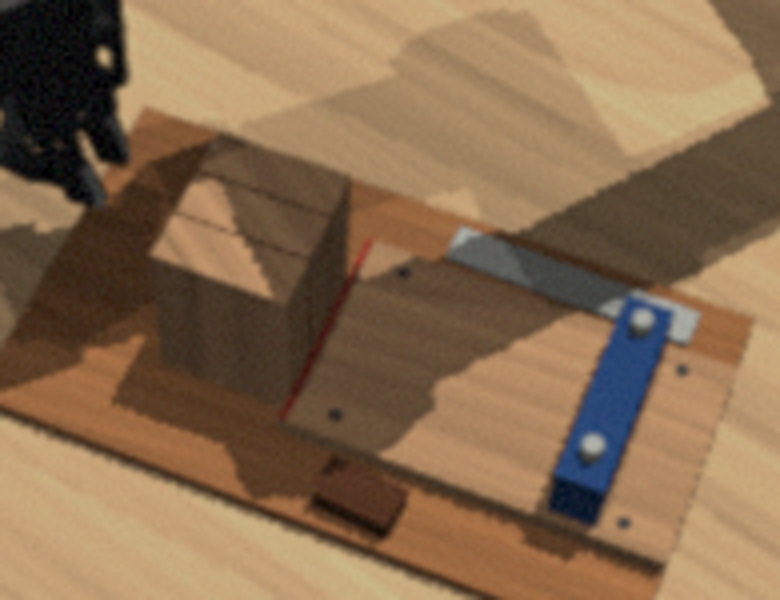

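```bash
python3 - <<'E'
from h import *
f=lambda a:(np.array(a)+.5)/4-.5+np.array([235,190])
for nm,p,z in (("blk bottom corner",[(276,403)],.012),("blk top corners +x",[(287,302),(351,178)],.132),("blk top -x",[(152,256)],.132),("red ends",[(282,415),(370,239)],.027)):
    print(nm,[w2j(q).round(4) for q in ray("scene",f(p),z)])
E
```

```text
blk bottom corner [array([-0.0071, -0.0578])]
blk top corners +x [array([ 0.0007, -0.0586]), array([0.0012, 0.0336])]
blk top -x [array([-0.0812, -0.0605])]
red ends [array([ 0.0028, -0.0717]), array([0.0036, 0.065 ])]
```

Emit:
{"api": "jog_arm", "payload": {"rows": [{"hand":0.3,"dx":0,"dy":1.2,"dz":0,"ax":0,"ay":0,"az":3},{"hand":0.3,"dx":0.1,"dy":1.2,"dz":0,"ax":0,"ay":0,"az":3},{"hand":0.3,"dx":0.2,"dy":1.2,"dz":0,"ax":0,"ay":0,"az":3},{"hand":0.3,"dx":0.3,"dy":1.2,"dz":0,"ax":0,"ay":0,"az":3},{"hand":0.3,"dx":0.4,"dy":1.2,"dz":0,"ax":0,"ay":0,"az":3}]}}

```text
time_s: 11.57
position: [0.5765, -0.1143, 0.0491]
tool_rot: [[0.201, -0.119, 0.972], [-0.839, 0.491, 0.234], [-0.505, -0.863, -0.001]]
ft_force: [0.1, -0.8, 0.1]
grip_width: 0.0258
```

```bash
python3 look.py 18; python3 -c "
from h import *
plan(j2w(-.101,-.007,.050),5,Rp(30))"
```

```text
11.5667 [ 0.5765 -0.1143  0.0491] [-0.1259 -0.007 ] 21.77 [ 0.13 -0.8   0.1 ] [-0.14 -0.08  0.01] 0.02576334848761239
rotvec [ 0.08 -0.01 -0.36]
0 d [-0.44  0.24  0.  ] a [ 0.02 -0.   -0.07]
1 d [-0.44  0.23  0.  ] a [ 0.02 -0.   -0.07]
2 d [-0.44  0.23  0.  ] a [ 0.02 -0.   -0.07]
3 d [-0.44  0.23  0.  ] a [ 0.02 -0.   -0.07]
4 d [-0.44  0.23  0.  ] a [ 0.02 -0.   -0.07]
```

Emit:
{"api": "jog_arm", "payload": {"rows": [{"hand":0.3,"dx":-0.7,"dy":0.4,"dz":0,"ax":0,"ay":0,"az":0},{"hand":0.3,"dx":-0.6,"dy":0.35,"dz":0,"ax":0,"ay":0,"az":0},{"hand":0.3,"dx":-0.4,"dy":0.23,"dz":0,"ax":0,"ay":0,"az":0},{"hand":0.3,"dx":-0.17,"dy":0.1,"dz":0,"ax":0,"ay":0,"az":0},{"hand":0.3,"dx":-0.09,"dy":0.05,"dz":0,"ax":0,"ay":0,"az":0}]}}

```text
time_s: 11.98
position: [0.5714, -0.0913, 0.0508]
tool_rot: [[0.203, -0.119, 0.972], [-0.84, 0.489, 0.235], [-0.503, -0.864, -0.0]]
ft_force: [0.2, 0.3, 0.4]
grip_width: 0.0255
```

Emit:
{"api": "jog_arm", "payload": {"rows": [{"hand":0.3,"dx":-0.09,"dy":0.05,"dz":0,"ax":0,"ay":0,"az":0},{"hand":0.3,"dx":-0.09,"dy":0.05,"dz":0,"ax":0,"ay":0,"az":0},{"hand":0.3,"dx":-0.09,"dy":0.05,"dz":0,"ax":0,"ay":0,"az":0},{"hand":0.3,"dx":-0.09,"dy":0.05,"dz":0,"ax":0,"ay":0,"az":0},{"hand":0.3,"dx":-0.09,"dy":0.05,"dz":0,"ax":0,"ay":0,"az":0}]}}

```text
time_s: 12.4
position: [0.57, -0.0871, 0.0498]
tool_rot: [[0.201, -0.119, 0.972], [-0.84, 0.49, 0.234], [-0.504, -0.863, -0.002]]
ft_force: [-0.8, -1.0, -0.3]
grip_width: 0.0256
```

```bash
python3 look.py 19 scene
```

```text
12.4 [ 0.57   -0.0871  0.0498] [-0.098 -0.007] 1.3 [-0.82 -1.01 -0.31] [-0.22 -0.07  0.03] 0.02564363313664525
```

View pics/scene19.png

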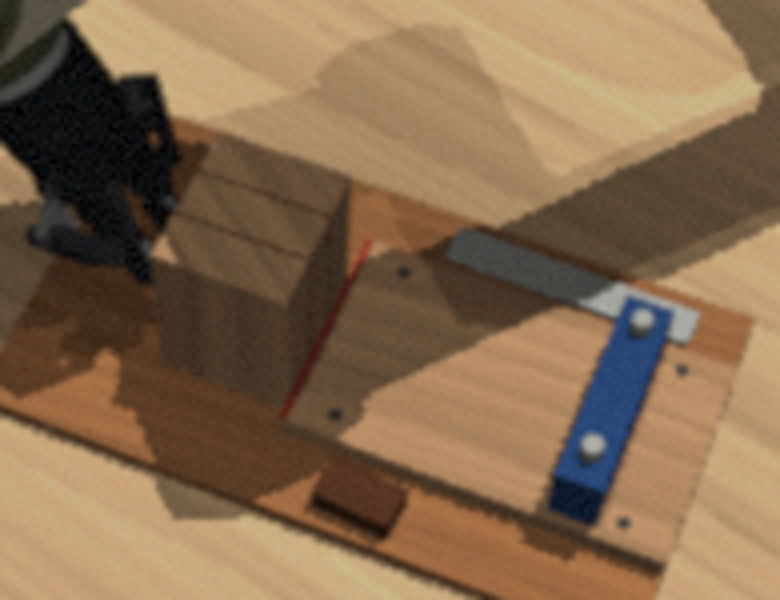

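Emit:
{"api": "jog_arm", "payload": {"rows": [{"hand":0.3,"dx":-0.09,"dy":0.05,"dz":0,"ax":0,"ay":0,"az":0},{"hand":0.3,"dx":-0.09,"dy":0.05,"dz":0,"ax":0,"ay":0,"az":0},{"hand":0.3,"dx":-0.05,"dy":0.03,"dz":0,"ax":0,"ay":0,"az":0},{"hand":0.3,"dx":0,"dy":0,"dz":0,"ax":0,"ay":0,"az":0},{"hand":0.3,"dx":0,"dy":0,"dz":0,"ax":0,"ay":0,"az":0}]}}

```text
time_s: 12.87
position: [0.5693, -0.0845, 0.0499]
tool_rot: [[0.201, -0.12, 0.972], [-0.84, 0.49, 0.234], [-0.505, -0.863, -0.002]]
ft_force: [0.6, 0.4, 0.8]
grip_width: 0.0259
```

```bash
python3 look.py 20
```

```text
12.8667 [ 0.5693 -0.0845  0.0499] [-0.0953 -0.007 ] 0.14 [0.62 0.37 0.81] [-0.26 -0.06  0.02] 0.02594593263753891
```

Emit:
{"api": "jog_arm", "payload": {"rows": [{"hand":0.3,"dx":-0.05,"dy":0.03,"dz":0,"ax":0,"ay":0,"az":0},{"hand":0.3,"dx":-0.05,"dy":0.03,"dz":0,"ax":0,"ay":0,"az":0},{"hand":0.3,"dx":-0.05,"dy":0.03,"dz":0,"ax":0,"ay":0,"az":0},{"hand":0.3,"dx":0,"dy":0,"dz":0,"ax":0,"ay":0,"az":0},{"hand":0.3,"dx":0,"dy":0,"dz":0,"ax":0,"ay":0,"az":0}]}}

```text
time_s: 13.28
position: [0.5691, -0.0833, 0.0499]
tool_rot: [[0.201, -0.119, 0.972], [-0.84, 0.489, 0.234], [-0.504, -0.864, -0.001]]
ft_force: [0.5, -4.1, 0.4]
grip_width: 0.0257
```

```bash
python3 look.py 21
```

```text
13.2833 [ 0.5691 -0.0833  0.0499] [-0.094  -0.0071] 0.09 [ 0.51 -4.08  0.45] [-0.75 -0.16  0.05] 0.025728080265695893
```

Emit:
{"api": "jog_arm", "payload": {"rows": [{"hand":0.3,"dx":-0.05,"dy":0.03,"dz":0,"ax":0,"ay":0,"az":0},{"hand":0.3,"dx":-0.05,"dy":0.03,"dz":0,"ax":0,"ay":0,"az":0},{"hand":0.3,"dx":0,"dy":0,"dz":0,"ax":0,"ay":0,"az":0},{"hand":0.3,"dx":0,"dy":0,"dz":0,"ax":0,"ay":0,"az":0},{"hand":0.3,"dx":0,"dy":0,"dz":0,"ax":0,"ay":0,"az":0}]}}

```text
time_s: 13.7
position: [0.5689, -0.0824, 0.0498]
tool_rot: [[0.201, -0.119, 0.972], [-0.84, 0.489, 0.234], [-0.503, -0.864, -0.001]]
ft_force: [0.4, -6.3, 0.7]
grip_width: 0.0259
```

```bash
python3 look.py 22
```

```text
13.7 [ 0.5689 -0.0824  0.0498] [-0.0931 -0.007 ] 0.11 [ 0.39 -6.31  0.73] [-1.1  -0.15  0.14] 0.025938958652069407
```

Emit:
{"api": "jog_arm", "payload": {"rows": [{"hand":0.3,"dx":-0.05,"dy":0.03,"dz":0,"ax":0,"ay":0,"az":0},{"hand":0.3,"dx":0,"dy":0,"dz":0,"ax":0,"ay":0,"az":0},{"hand":0.3,"dx":0,"dy":0,"dz":0,"ax":0,"ay":0,"az":0},{"hand":0.3,"dx":0,"dy":0,"dz":0,"ax":0,"ay":0,"az":0},{"hand":0.3,"dx":0,"dy":0,"dz":0,"ax":0,"ay":0,"az":0}]}}

```text
time_s: 14.12
position: [0.5689, -0.0823, 0.0499]
tool_rot: [[0.201, -0.118, 0.972], [-0.841, 0.488, 0.234], [-0.502, -0.865, -0.001]]
ft_force: [0.8, -8.4, 0.1]
grip_width: 0.0253
```

```bash
python3 look.py 23 wrist scene
```

```text
14.1167 [ 0.5689 -0.0823  0.0499] [-0.093  -0.0071] 0.11 [ 0.84 -8.36  0.09] [-1.33 -0.11  0.18] 0.025300914476397957
```

View pics/wrist23.png

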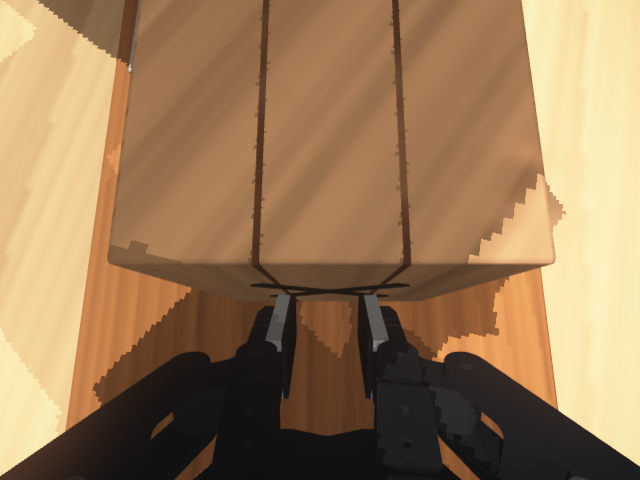

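View pics/scene23.png

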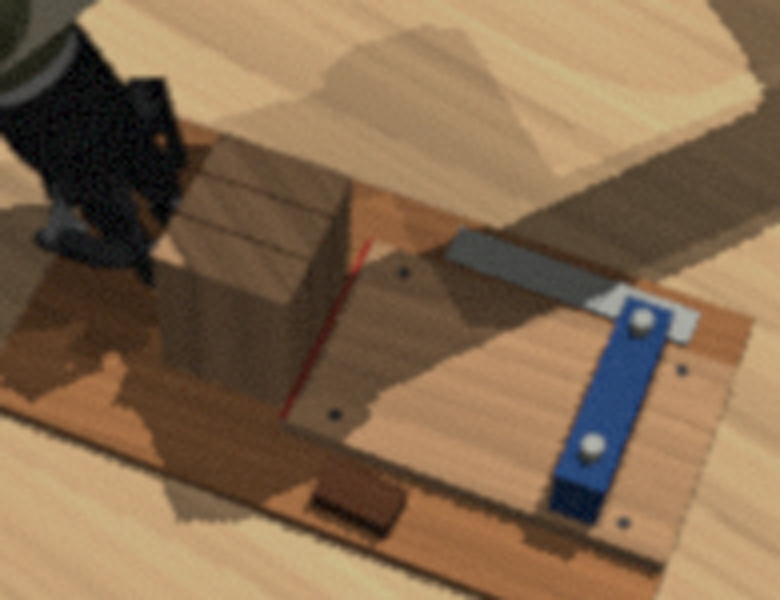

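Emit:
{"api": "jog_arm", "payload": {"rows": [{"hand":0.3,"dx":0.17,"dy":-0.1,"dz":0,"ax":0,"ay":0,"az":0},{"hand":0.3,"dx":0.86,"dy":-0.5,"dz":0,"ax":0,"ay":0,"az":0},{"hand":0.3,"dx":1.0,"dy":-0.6,"dz":0,"ax":0,"ay":0,"az":0},{"hand":0.3,"dx":-1.4,"dy":-2.4,"dz":0,"ax":0,"ay":0,"az":0},{"hand":0.3,"dx":-1.4,"dy":-2.4,"dz":0,"ax":0,"ay":0,"az":0}]}}

```text
time_s: 14.63
position: [0.5738, -0.105, 0.105]
tool_rot: [[0.199, -0.122, 0.972], [-0.839, 0.492, 0.233], [-0.507, -0.862, -0.004]]
ft_force: [0.7, 0.9, 0.3]
grip_width: 0.0254
```

Emit:
{"api": "jog_arm", "payload": {"rows": [{"hand":0.3,"dx":0,"dy":0,"dz":0,"ax":0,"ay":0,"az":0},{"hand":0.3,"dx":0,"dy":0,"dz":0,"ax":0,"ay":0,"az":0},{"hand":0.3,"dx":0,"dy":0,"dz":0,"ax":0,"ay":0,"az":0},{"hand":0.3,"dx":0,"dy":0,"dz":0,"ax":0,"ay":0,"az":0},{"hand":0.3,"dx":0,"dy":0,"dz":0,"ax":0,"ay":0,"az":0}]}}

```text
time_s: 15.05
position: [0.5738, -0.104, 0.1046]
tool_rot: [[0.2, -0.121, 0.972], [-0.839, 0.491, 0.234], [-0.506, -0.863, -0.003]]
ft_force: [-0.3, 0.4, -0.2]
grip_width: 0.0258
```

```bash
python3 look.py 24 wrist scene;  python3 -c "
from h import *
plan(j2w(-.099,-.007,.106),5,Rp(30))"
```

```text
15.05 [ 0.5738 -0.104   0.1046] [-0.1153 -0.0068] 0.18 [-0.28  0.43 -0.17] [-0.21 -0.02 -0.04] 0.025751141111567923
rotvec [ 0.16 -0.04 -0.36]
0 d [-0.29  0.14  0.  ] a [ 0.03 -0.01 -0.07]
1 d [-0.29  0.14  0.  ] a [ 0.03 -0.01 -0.07]
2 d [-0.29  0.14  0.  ] a [ 0.03 -0.01 -0.07]
3 d [-0.29  0.14  0.  ] a [ 0.03 -0.01 -0.07]
4 d [-0.29  0.14  0.  ] a [ 0.03 -0.01 -0.07]
```

View pics/wrist24.png

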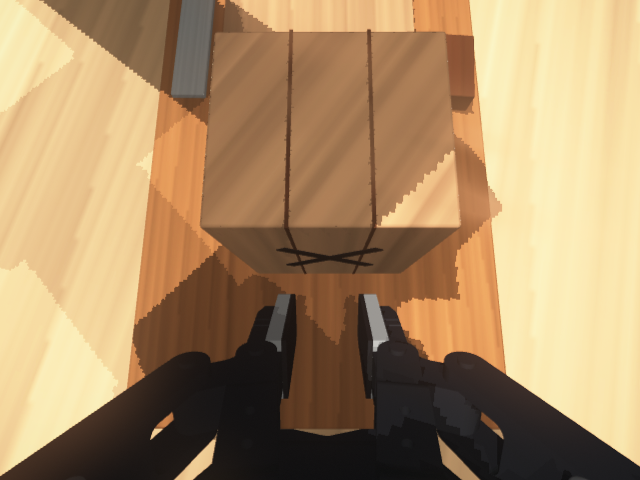

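View pics/scene24.png

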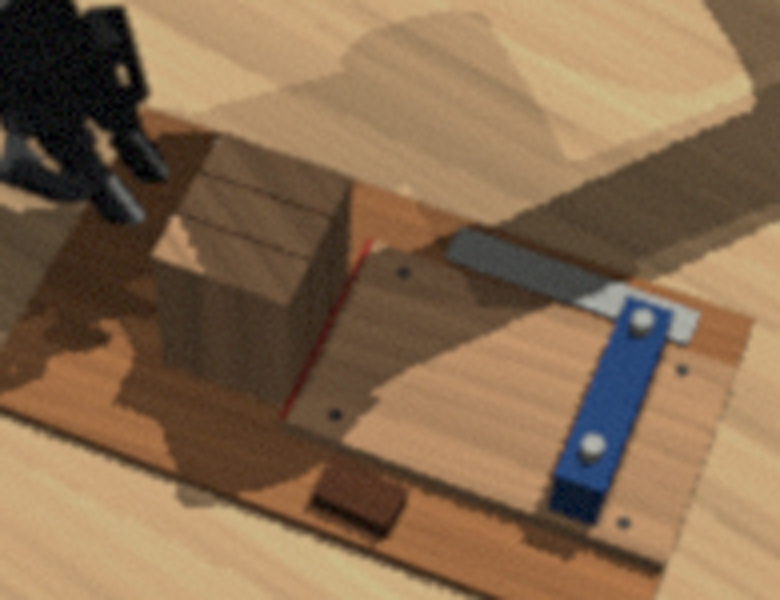

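Emit:
{"api": "jog_arm", "payload": {"rows": [{"hand":0.3,"dx":-0.69,"dy":0.4,"dz":0,"ax":0,"ay":0,"az":0},{"hand":0.3,"dx":-0.52,"dy":0.3,"dz":0,"ax":0,"ay":0,"az":0},{"hand":0.3,"dx":-0.26,"dy":0.15,"dz":0,"ax":0,"ay":0,"az":0},{"hand":0.3,"dx":-0.09,"dy":0.05,"dz":0,"ax":0,"ay":0,"az":0},{"hand":0.3,"dx":-0.09,"dy":0.05,"dz":0,"ax":0,"ay":0,"az":0}]}}

```text
time_s: 15.57
position: [0.5697, -0.0852, 0.1058]
tool_rot: [[0.202, -0.12, 0.972], [-0.84, 0.49, 0.235], [-0.504, -0.863, -0.002]]
ft_force: [0.9, 0.3, 0.0]
grip_width: 0.0259
```

```bash
python3 look.py 25
```

```text
15.5667 [ 0.5697 -0.0852  0.1058] [-0.096  -0.0071] 0.94 [0.88 0.25 0.01] [-0.19 -0.09  0.02] 0.025918678318881828
```

Emit:
{"api": "jog_arm", "payload": {"rows": [{"hand":0.3,"dx":-0.09,"dy":0.05,"dz":0,"ax":0,"ay":0,"az":0},{"hand":0.3,"dx":-0.09,"dy":0.05,"dz":0,"ax":0,"ay":0,"az":0},{"hand":0.3,"dx":-0.09,"dy":0.05,"dz":0,"ax":0,"ay":0,"az":0},{"hand":0.3,"dx":-0.09,"dy":0.05,"dz":0,"ax":0,"ay":0,"az":0},{"hand":0.3,"dx":-0.13,"dy":0.01,"dz":0,"ax":0,"ay":0,"az":0}]}}

```text
time_s: 15.98
position: [0.5688, -0.0815, 0.1064]
tool_rot: [[0.201, -0.118, 0.972], [-0.841, 0.488, 0.234], [-0.502, -0.865, -0.001]]
ft_force: [-0.0, -6.1, 2.3]
grip_width: 0.0253
```

```bash
python3 look.py 26 wrist
```

```text
15.9833 [ 0.5688 -0.0815  0.1064] [-0.0922 -0.0072] 1.32 [-0.02 -6.06  2.28] [-0.96  0.01  0.1 ] 0.025297152865900743
```

View pics/wrist26.png

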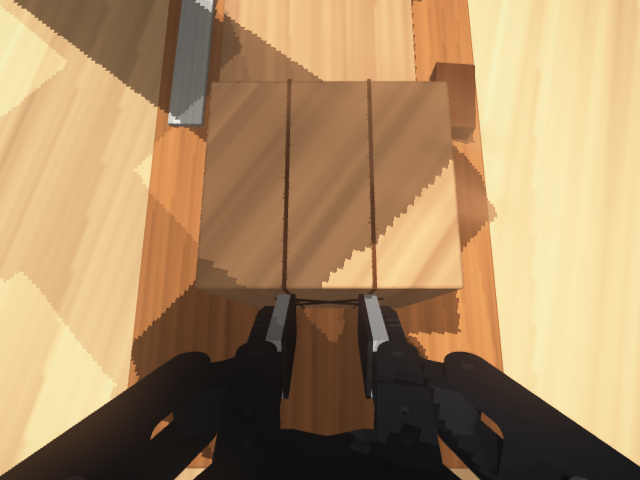

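Emit:
{"api": "jog_arm", "payload": {"rows": [{"hand":0.3,"dx":-0.22,"dy":-0.02,"dz":0,"ax":0,"ay":0,"az":0},{"hand":0.3,"dx":-0.25,"dy":-0.04,"dz":0,"ax":0,"ay":0,"az":0},{"hand":0.3,"dx":-0.25,"dy":-0.04,"dz":0,"ax":0,"ay":0,"az":0},{"hand":0.3,"dx":-0.25,"dy":-0.04,"dz":0,"ax":0,"ay":0,"az":0},{"hand":0.3,"dx":-0.25,"dy":-0.04,"dz":0,"ax":0,"ay":0,"az":0}]}}

```text
time_s: 16.45
position: [0.5667, -0.0722, 0.1145]
tool_rot: [[0.201, -0.118, 0.972], [-0.841, 0.488, 0.233], [-0.502, -0.865, -0.001]]
ft_force: [0.7, -4.8, 2.2]
grip_width: 0.0255
```

```bash
python3 look.py 27 wrist scene
```

```text
16.45 [ 0.5667 -0.0722  0.1145] [-0.0826 -0.0073] 2.24 [ 0.7  -4.78  2.19] [-0.75 -0.04  0.03] 0.025450420777638174
```

View pics/scene27.png

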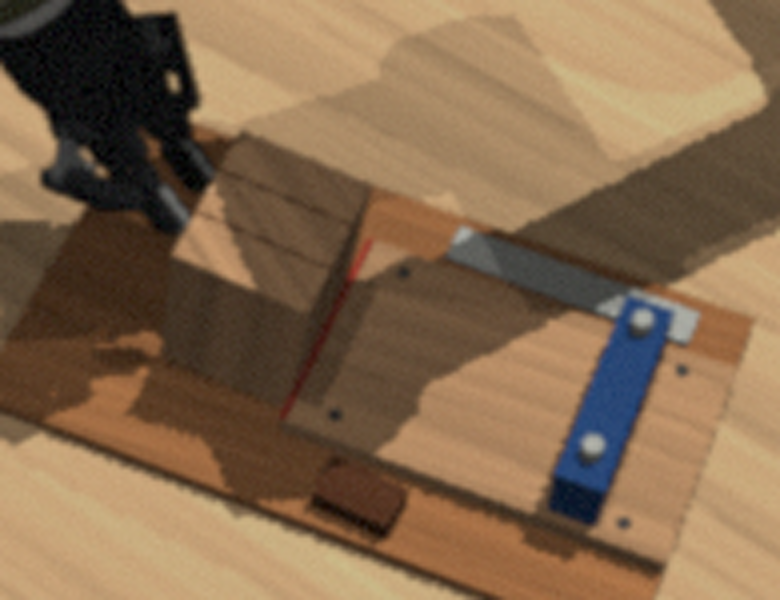

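View pics/wrist27.png

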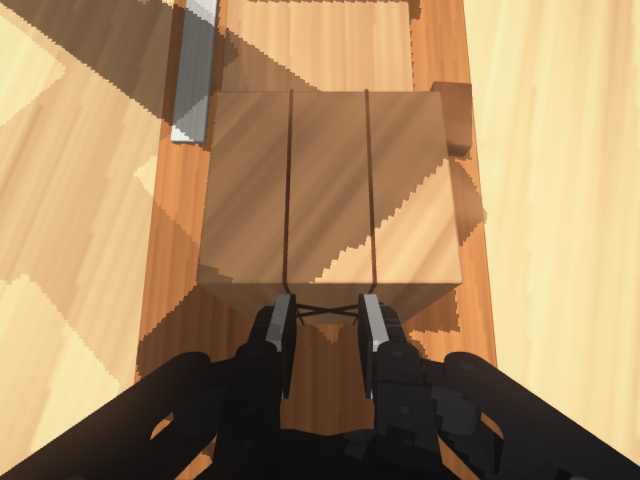

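Emit:
{"api": "jog_arm", "payload": {"rows": [{"hand":0.3,"dx":-0.3,"dy":-0.02,"dz":0,"ax":0,"ay":0,"az":0},{"hand":0.3,"dx":-0.32,"dy":-0.02,"dz":0,"ax":0,"ay":0,"az":0},{"hand":0.3,"dx":-0.32,"dy":-0.02,"dz":0,"ax":0,"ay":0,"az":0},{"hand":0.3,"dx":-0.32,"dy":-0.02,"dz":0,"ax":0,"ay":0,"az":0},{"hand":0.3,"dx":-0.32,"dy":0,"dz":0,"ax":0,"ay":0,"az":0}]}}

```text
time_s: 16.97
position: [0.5636, -0.059, 0.1232]
tool_rot: [[0.202, -0.118, 0.972], [-0.84, 0.489, 0.233], [-0.503, -0.864, -0.001]]
ft_force: [0.2, -5.2, 5.1]
grip_width: 0.0258
```

Emit:
{"api": "jog_arm", "payload": {"rows": [{"hand":0.3,"dx":-0.33,"dy":0.02,"dz":0,"ax":0,"ay":0,"az":0},{"hand":0.3,"dx":-0.33,"dy":0.02,"dz":0,"ax":0,"ay":0,"az":0},{"hand":0.3,"dx":-0.33,"dy":0.02,"dz":0,"ax":0,"ay":0,"az":0},{"hand":0.3,"dx":-0.33,"dy":0.03,"dz":0,"ax":0,"ay":0,"az":0},{"hand":0.3,"dx":-0.33,"dy":0.03,"dz":0,"ax":0,"ay":0,"az":0}]}}

```text
time_s: 17.38
position: [0.5599, -0.0438, 0.1304]
tool_rot: [[0.201, -0.119, 0.972], [-0.84, 0.49, 0.234], [-0.504, -0.864, -0.001]]
ft_force: [1.6, -2.9, 4.1]
grip_width: 0.0257
```

```bash
python3 look.py 28 wrist scene
```

```text
17.3833 [ 0.5599 -0.0438  0.1304] [-0.0534 -0.0073] 2.75 [ 1.64 -2.86  4.14] [-0.28 -0.07 -0.01] 0.025738461800390553
```

View pics/scene28.png

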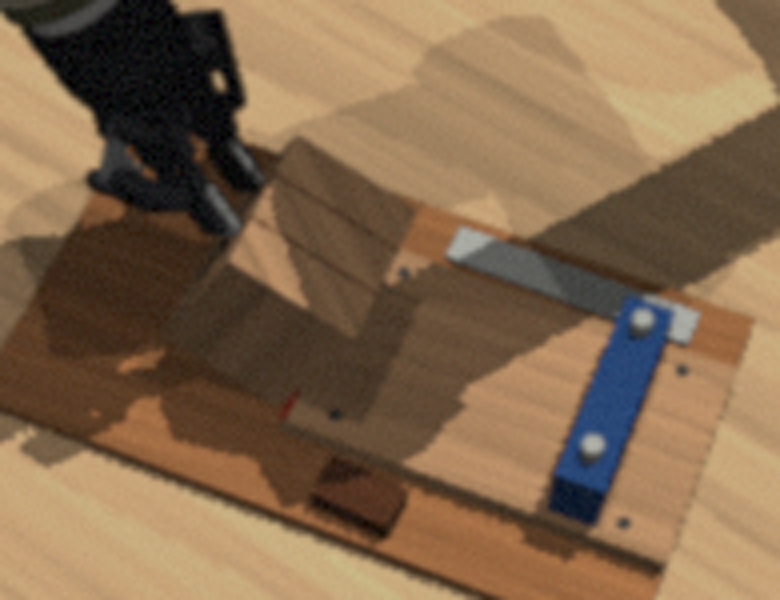

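View pics/wrist28.png

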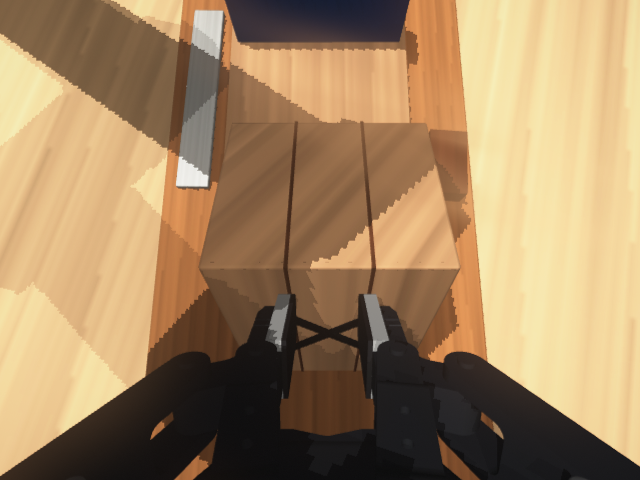

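Emit:
{"api": "jog_arm", "payload": {"rows": [{"hand":0.3,"dx":-0.32,"dy":0.05,"dz":0,"ax":0,"ay":0,"az":0},{"hand":0.3,"dx":-0.32,"dy":0.05,"dz":0,"ax":0,"ay":0,"az":0},{"hand":0.3,"dx":-0.32,"dy":0.06,"dz":0,"ax":0,"ay":0,"az":0},{"hand":0.3,"dx":-0.31,"dy":0.07,"dz":0,"ax":0,"ay":0,"az":0},{"hand":0.3,"dx":-0.31,"dy":0.08,"dz":0,"ax":0,"ay":0,"az":0}]}}

```text
time_s: 17.9
position: [0.5557, -0.0283, 0.1349]
tool_rot: [[0.201, -0.121, 0.972], [-0.839, 0.491, 0.235], [-0.505, -0.863, -0.003]]
ft_force: [0.5, -1.0, -0.2]
grip_width: 0.0254
```

Emit:
{"api": "jog_arm", "payload": {"rows": [{"hand":0.3,"dx":-0.28,"dy":0.1,"dz":0,"ax":0,"ay":0,"az":0},{"hand":0.3,"dx":-0.28,"dy":0.1,"dz":0,"ax":0,"ay":0,"az":0},{"hand":0.3,"dx":-0.26,"dy":0.11,"dz":0,"ax":0,"ay":0,"az":0},{"hand":0.3,"dx":-0.22,"dy":0.11,"dz":0,"ax":0,"ay":0,"az":0},{"hand":0.3,"dx":-0.19,"dy":0.1,"dz":0,"ax":0,"ay":0,"az":0}]}}

```text
time_s: 18.32
position: [0.5528, -0.0157, 0.1369]
tool_rot: [[0.201, -0.12, 0.972], [-0.839, 0.49, 0.234], [-0.505, -0.863, -0.002]]
ft_force: [-0.7, -0.7, -0.1]
grip_width: 0.0254
```

```bash
python3 look.py 29 wrist scene
```

```text
18.3167 [ 0.5528 -0.0157  0.1369] [-0.0245 -0.007 ] 1.96 [-0.71 -0.73 -0.08] [-0.28 -0.   -0.01] 0.025437549998671878
```

View pics/scene29.png

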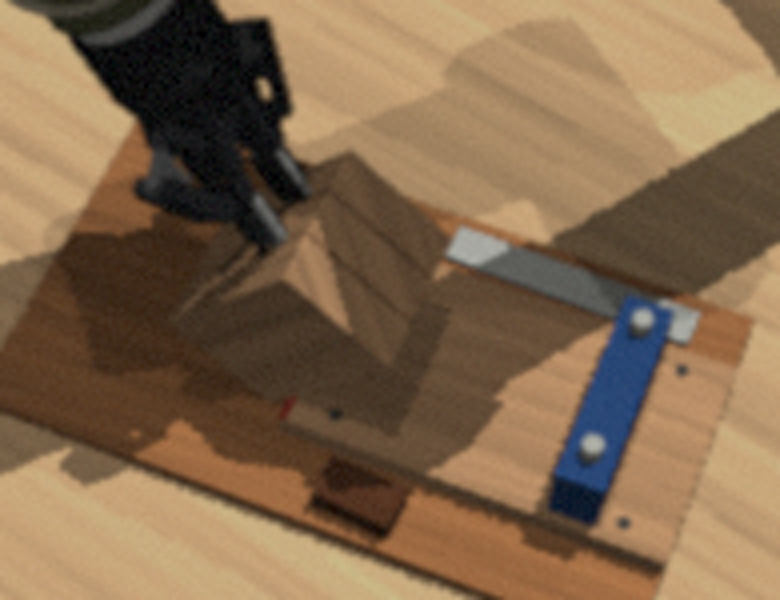

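View pics/wrist29.png

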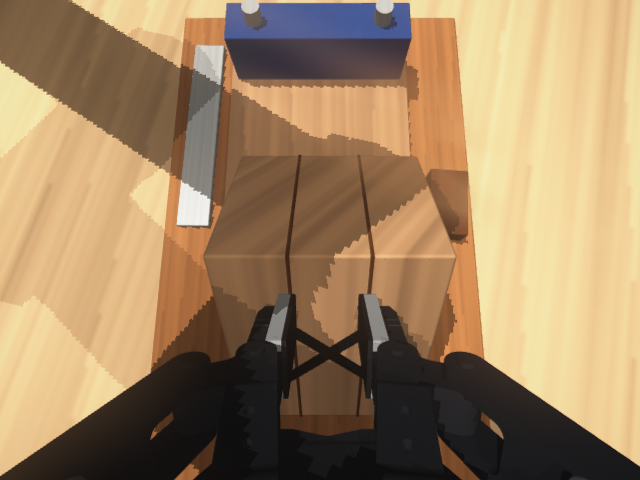

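Emit:
{"api": "jog_arm", "payload": {"rows": [{"hand":0.3,"dx":-0.17,"dy":0.1,"dz":0,"ax":0,"ay":0,"az":0},{"hand":0.3,"dx":-0.17,"dy":0.1,"dz":0,"ax":0,"ay":0,"az":0},{"hand":0.3,"dx":-0.17,"dy":0.1,"dz":0,"ax":0,"ay":0,"az":0},{"hand":0.3,"dx":-0.17,"dy":0.1,"dz":0,"ax":0,"ay":0,"az":0},{"hand":0.3,"dx":-0.17,"dy":0.1,"dz":0,"ax":0,"ay":0,"az":0}]}}

```text
time_s: 18.83
position: [0.5506, -0.0062, 0.1369]
tool_rot: [[0.201, -0.12, 0.972], [-0.84, 0.49, 0.234], [-0.505, -0.863, -0.002]]
ft_force: [-0.5, -0.5, -0.0]
grip_width: 0.0257
```

```bash
python3 look.py 30 wrist scene
```

```text
18.8333 [ 0.5506 -0.0062  0.1369] [-0.0148 -0.0071] 1.85 [-0.5  -0.46 -0.05] [-0.25 -0.05 -0.03] 0.025694585424003276
```

View pics/wrist30.png

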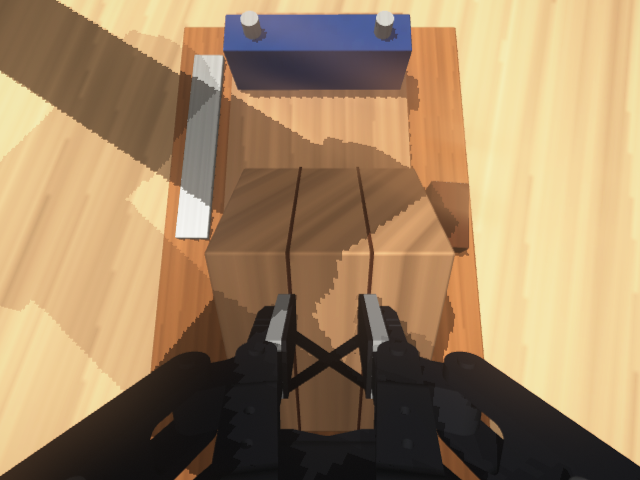

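Emit:
{"api": "jog_arm", "payload": {"rows": [{"hand":0.3,"dx":-0.17,"dy":0.1,"dz":0,"ax":0,"ay":0,"az":0},{"hand":0.3,"dx":-0.17,"dy":0.1,"dz":0,"ax":0,"ay":0,"az":0},{"hand":0.3,"dx":-0.13,"dy":0.07,"dz":0,"ax":0,"ay":0,"az":0},{"hand":0.3,"dx":0,"dy":0,"dz":0,"ax":0,"ay":0,"az":0},{"hand":0.3,"dx":0,"dy":0,"dz":0,"ax":0,"ay":0,"az":0}]}}

```text
time_s: 19.35
position: [0.5494, -0.0011, 0.137]
tool_rot: [[0.201, -0.12, 0.972], [-0.84, 0.49, 0.234], [-0.505, -0.863, -0.002]]
ft_force: [0.7, 0.0, -0.4]
grip_width: 0.0257
```

```bash
python3 look.py 31 wrist scene
```

```text
19.35 [ 0.5494 -0.0011  0.137 ] [-0.0095 -0.0071] 0.1 [ 0.72  0.03 -0.41] [-0.22 -0.06  0.02] 0.02565954173925929
```

View pics/wrist31.png

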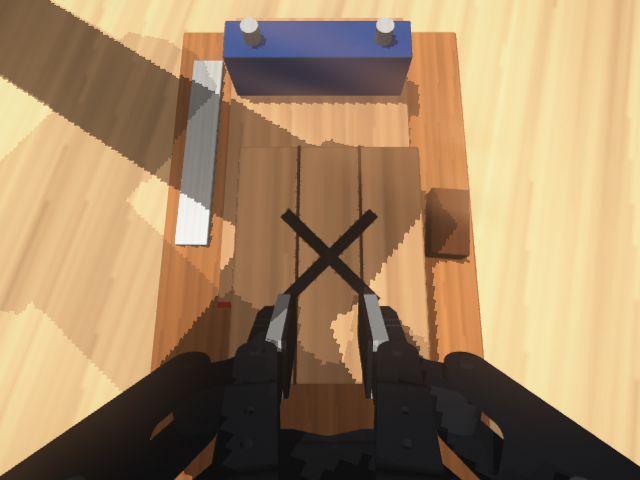

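View pics/scene31.png

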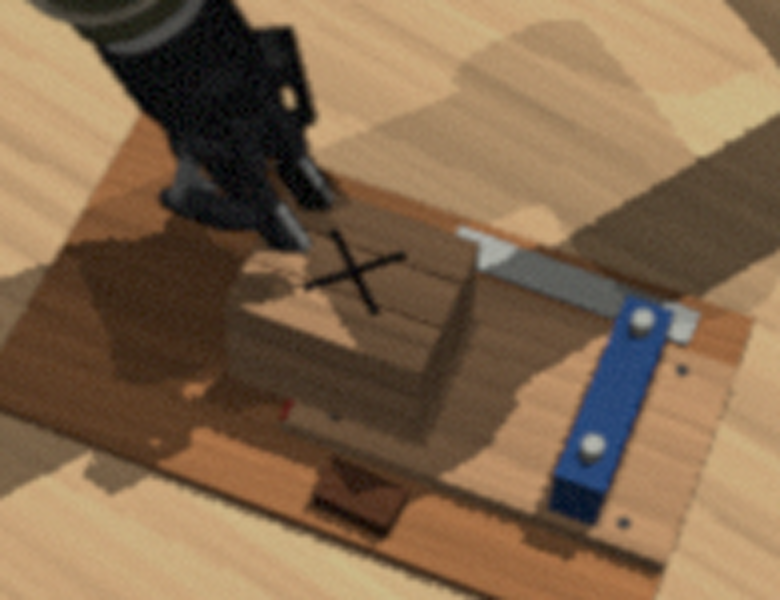

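```bash
python3 - <<'E'
from h import *
print("block far",[w2j(p).round(4) for p in wr("w31.pkl",[(240,147),(418,146)],.111)],"near",[w2j(p).round(4) for p in wr("w31.pkl",[(225,384),(433,384)],.111)])
print("stop top front",[w2j(p).round(4) for p in wr("w31.pkl",[(224,58),(411,57)],.072)],"bottom",[w2j(p).round(4) for p in wr("w31.pkl",[(238,96),(406,96)],.027)])
f=lambda a:(np.array(a)+.5)/4-.5+np.array([235,190])
print("scene far",[w2j(p).round(4) for p in ray("scene",f([(422,374),(478,246)]),.111)],"near",[w2j(p).round(4) for p in ray("scene",f([(228,313)]),.111)])
print("stop",[w2j(p).round(4) for p in ray("scene",f([(552,482),(627,298)]),.072)])
plan(j2w(-.10,-.007,.16),5,Rp(30))
E
```

```text
block far [array([0.0781, 0.0396]), array([ 0.0787, -0.0544])] near [array([-0.0402,  0.0404]), array([-0.04  , -0.0551])]
stop top front [array([0.163 , 0.0635]), array([ 0.1638, -0.063 ])] bottom [array([0.1639, 0.0643]), array([ 0.164 , -0.0687])]
scene far [array([ 0.0829, -0.0603]), array([0.0816, 0.032 ])] near [array([-0.0323, -0.0663])]
stop [array([ 0.1684, -0.0746]), array([0.1688, 0.0575])]
rotvec [ 0.11 -0.01 -0.3 ]
0 d [ 1.33 -1.31 -0.  ] a [ 0.02 -0.   -0.06]
1 d [ 1.33 -1.31 -0.  ] a [ 0.02 -0.   -0.06]
2 d [ 1.33 -1.31 -0.  ] a [ 0.02 -0.   -0.06]
3 d [ 1.33 -1.3  -0.  ] a [ 0.02 -0.   -0.06]
4 d [ 1.33 -1.3  -0.  ] a [ 0.02 -0.   -0.06]
```

Emit:
{"api": "jog_arm", "payload": {"rows": [{"hand":0.3,"dx":2.15,"dy":-1.25,"dz":0,"ax":0,"ay":0,"az":0},{"hand":0.3,"dx":2.15,"dy":-1.25,"dz":0,"ax":0,"ay":0,"az":0},{"hand":0.3,"dx":2.15,"dy":-1.25,"dz":0,"ax":0,"ay":0,"az":0},{"hand":0.3,"dx":1.37,"dy":2.35,"dz":0,"ax":0,"ay":0,"az":0},{"hand":0.3,"dx":1.37,"dy":2.35,"dz":0,"ax":0,"ay":0,"az":0}]}}

```text
time_s: 19.87
position: [0.5678, -0.0756, 0.0824]
tool_rot: [[0.202, -0.116, 0.973], [-0.841, 0.489, 0.232], [-0.502, -0.865, 0.001]]
ft_force: [0.0, -0.5, -0.2]
grip_width: 0.0259
```

Emit:
{"api": "jog_arm", "payload": {"rows": [{"hand":0.3,"dx":1.37,"dy":2.35,"dz":0,"ax":0,"ay":0,"az":0},{"hand":0.3,"dx":0,"dy":0,"dz":0,"ax":0,"ay":0,"az":0},{"hand":0.3,"dx":0,"dy":0,"dz":0,"ax":0,"ay":0,"az":0},{"hand":0.3,"dx":0,"dy":0,"dz":0,"ax":0,"ay":0,"az":0},{"hand":0.3,"dx":0,"dy":0,"dz":0,"ax":0,"ay":0,"az":0}]}}

```text
time_s: 20.28
position: [0.5675, -0.074, 0.0569]
tool_rot: [[0.203, -0.117, 0.972], [-0.84, 0.489, 0.234], [-0.503, -0.864, 0.001]]
ft_force: [-0.8, 0.3, -0.8]
grip_width: 0.0252
```

```bash
python3 look.py 32 wrist scene; python3 -c "
from h import *
plan(j2w(-.055,-.0072,.055),5,Rp(30))"
```

```text
20.2833 [ 0.5675 -0.074   0.0569] [-0.0846 -0.0077] 0.32 [-0.79  0.33 -0.84] [-0.21 -0.04 -0.02] 0.025199451438037094
rotvec [ 0.02  0.05 -0.2 ]
0 d [-0.49  0.32 -0.01] a [ 0.    0.01 -0.04]
1 d [-0.49  0.32 -0.01] a [ 0.    0.01 -0.04]
2 d [-0.49  0.32 -0.01] a [ 0.    0.01 -0.04]
3 d [-0.49  0.32 -0.01] a [ 0.    0.01 -0.04]
4 d [-0.49  0.32 -0.01] a [ 0.    0.01 -0.04]
```

View pics/wrist32.png

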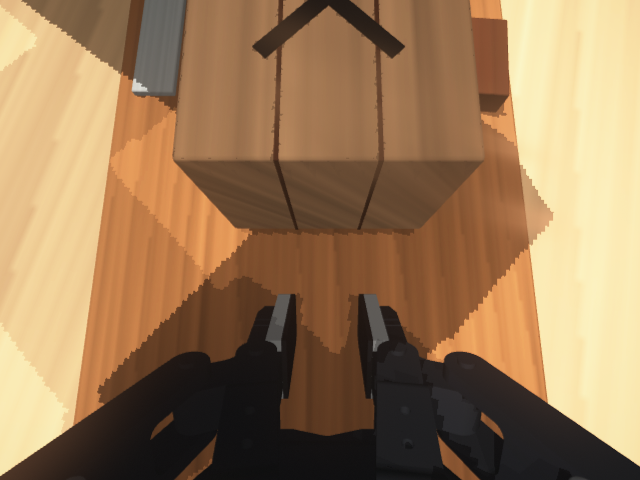

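View pics/scene32.png

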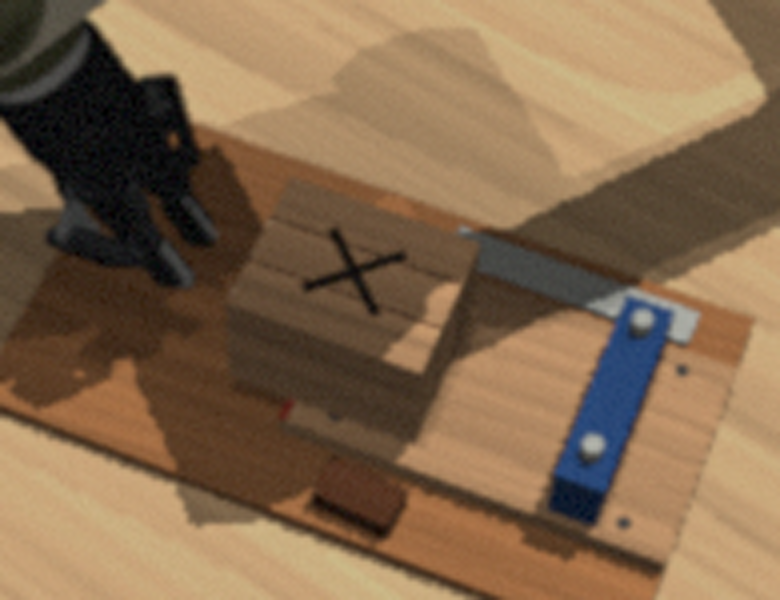

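Emit:
{"api": "jog_arm", "payload": {"rows": [{"hand":0.3,"dx":-0.8,"dy":0.55,"dz":0,"ax":0,"ay":0,"az":0},{"hand":0.3,"dx":-0.8,"dy":0.5,"dz":0,"ax":0,"ay":0,"az":0},{"hand":0.3,"dx":-0.5,"dy":0.29,"dz":0,"ax":0,"ay":0,"az":0},{"hand":0.3,"dx":-0.26,"dy":0.15,"dz":0,"ax":0,"ay":0,"az":0},{"hand":0.3,"dx":-0.13,"dy":0.08,"dz":0,"ax":0,"ay":0,"az":0}]}}

```text
time_s: 20.8
position: [0.5597, -0.0442, 0.0544]
tool_rot: [[0.202, -0.12, 0.972], [-0.839, 0.49, 0.235], [-0.505, -0.863, -0.002]]
ft_force: [-0.0, 0.5, 0.1]
grip_width: 0.0256
```

Emit:
{"api": "jog_arm", "payload": {"rows": [{"hand":0.3,"dx":-0.13,"dy":0.08,"dz":0,"ax":0,"ay":0,"az":0},{"hand":0.3,"dx":-0.13,"dy":0.07,"dz":0,"ax":0,"ay":0,"az":0},{"hand":0.3,"dx":-0.13,"dy":0.08,"dz":0,"ax":0,"ay":0,"az":0},{"hand":0.3,"dx":-0.13,"dy":0.07,"dz":0,"ax":0,"ay":0,"az":0},{"hand":0.3,"dx":-0.17,"dy":0.1,"dz":0,"ax":0,"ay":0,"az":0}]}}

```text
time_s: 21.22
position: [0.5583, -0.0379, 0.0542]
tool_rot: [[0.201, -0.119, 0.972], [-0.84, 0.489, 0.234], [-0.503, -0.864, -0.001]]
ft_force: [0.8, -3.1, -0.4]
grip_width: 0.0256
```

```bash
python3 look.py 33
```

```text
21.2167 [ 0.5583 -0.0379  0.0542] [-0.0474 -0.0071] 2.01 [ 0.78 -3.06 -0.35] [-0.8  -0.15  0.04] 0.025558549901287368
```

Emit:
{"api": "jog_arm", "payload": {"rows": [{"hand":0.3,"dx":-0.17,"dy":0.1,"dz":0,"ax":0,"ay":0,"az":0},{"hand":0.3,"dx":-0.2,"dy":0.12,"dz":0,"ax":0,"ay":0,"az":0},{"hand":0.3,"dx":-0.2,"dy":0.12,"dz":0,"ax":0,"ay":0,"az":0},{"hand":0.3,"dx":-0.2,"dy":0.12,"dz":0,"ax":0,"ay":0,"az":0},{"hand":0.3,"dx":-0.2,"dy":0.12,"dz":0,"ax":0,"ay":0,"az":0}]}}

```text
time_s: 21.63
position: [0.5554, -0.0262, 0.0542]
tool_rot: [[0.201, -0.119, 0.972], [-0.84, 0.49, 0.234], [-0.504, -0.864, -0.002]]
ft_force: [1.4, -4.0, 0.3]
grip_width: 0.0257
```

```bash
python3 look.py 34 wrist
```

```text
21.6333 [ 0.5554 -0.0262  0.0542] [-0.0354 -0.007 ] 2.38 [ 1.4  -3.99  0.34] [-0.72 -0.15 -0.03] 0.025718697875721678
```

View pics/wrist34.png

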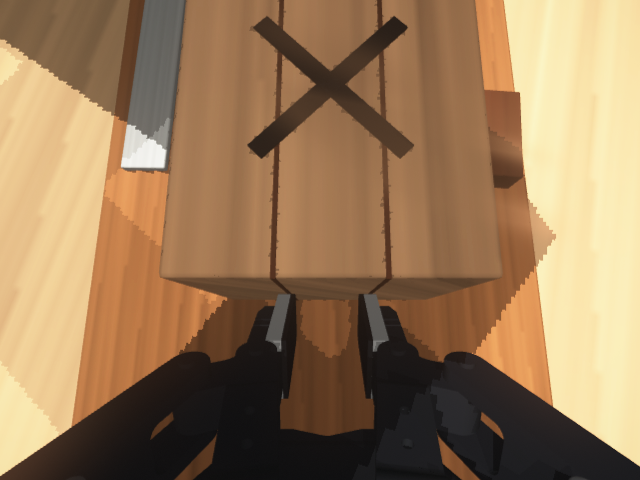

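Emit:
{"api": "jog_arm", "payload": {"rows": [{"hand":0.3,"dx":-0.22,"dy":0.13,"dz":0,"ax":0,"ay":0,"az":0},{"hand":0.3,"dx":-0.22,"dy":0.13,"dz":0,"ax":0,"ay":0,"az":0},{"hand":0.3,"dx":-0.22,"dy":0.13,"dz":0,"ax":0,"ay":0,"az":0},{"hand":0.3,"dx":-0.22,"dy":0.13,"dz":0,"ax":0,"ay":0,"az":0},{"hand":0.3,"dx":-0.22,"dy":0.13,"dz":0,"ax":0,"ay":0,"az":0}]}}

```text
time_s: 22.1
position: [0.5523, -0.0137, 0.0541]
tool_rot: [[0.201, -0.119, 0.972], [-0.84, 0.49, 0.234], [-0.504, -0.863, -0.002]]
ft_force: [1.1, -4.9, 2.0]
grip_width: 0.0254
```

Emit:
{"api": "jog_arm", "payload": {"rows": [{"hand":0.3,"dx":-0.22,"dy":0.13,"dz":0,"ax":0,"ay":0,"az":0},{"hand":0.3,"dx":-0.22,"dy":0.13,"dz":0,"ax":0,"ay":0,"az":0},{"hand":0.3,"dx":-0.22,"dy":0.13,"dz":0,"ax":0,"ay":0,"az":0},{"hand":0.3,"dx":-0.22,"dy":0.13,"dz":0,"ax":0,"ay":0,"az":0},{"hand":0.3,"dx":-0.22,"dy":0.13,"dz":0,"ax":0,"ay":0,"az":0}]}}

```text
time_s: 22.52
position: [0.5494, -0.0013, 0.0541]
tool_rot: [[0.201, -0.119, 0.972], [-0.84, 0.49, 0.234], [-0.504, -0.863, -0.002]]
ft_force: [1.8, -4.5, 3.5]
grip_width: 0.0258
```

Emit:
{"api": "jog_arm", "payload": {"rows": [{"hand":0.3,"dx":-0.22,"dy":0.13,"dz":0,"ax":0,"ay":0,"az":0},{"hand":0.3,"dx":-0.22,"dy":0.13,"dz":0,"ax":0,"ay":0,"az":0},{"hand":0.3,"dx":-0.22,"dy":0.13,"dz":0,"ax":0,"ay":0,"az":0},{"hand":0.3,"dx":-0.22,"dy":0.13,"dz":0,"ax":0,"ay":0,"az":0},{"hand":0.3,"dx":-0.22,"dy":0.13,"dz":0,"ax":0,"ay":0,"az":0}]}}

```text
time_s: 22.93
position: [0.5464, 0.011, 0.0541]
tool_rot: [[0.202, -0.119, 0.972], [-0.84, 0.49, 0.234], [-0.504, -0.863, -0.001]]
ft_force: [1.4, -5.4, 2.6]
grip_width: 0.0257
```

Emit:
{"api": "jog_arm", "payload": {"rows": [{"hand":0.3,"dx":-0.22,"dy":0.13,"dz":0,"ax":0,"ay":0,"az":0},{"hand":0.3,"dx":-0.22,"dy":0.13,"dz":0,"ax":0,"ay":0,"az":0},{"hand":0.3,"dx":-0.22,"dy":0.13,"dz":0,"ax":0,"ay":0,"az":0},{"hand":0.3,"dx":-0.17,"dy":0.1,"dz":0,"ax":0,"ay":0,"az":0},{"hand":0.3,"dx":-0.13,"dy":0.08,"dz":0,"ax":0,"ay":0,"az":0}]}}

```text
time_s: 23.35
position: [0.5438, 0.022, 0.054]
tool_rot: [[0.202, -0.119, 0.972], [-0.84, 0.49, 0.234], [-0.504, -0.863, -0.001]]
ft_force: [1.2, -5.1, 3.1]
grip_width: 0.0254
```

```bash
python3 look.py 35 wrist scene
```

```text
23.35 [0.5438 0.022  0.054 ] [ 0.0142 -0.007 ] 1.4 [ 1.2  -5.11  3.09] [-0.63 -0.12 -0.  ] 0.025444135274202424
```

View pics/scene35.png

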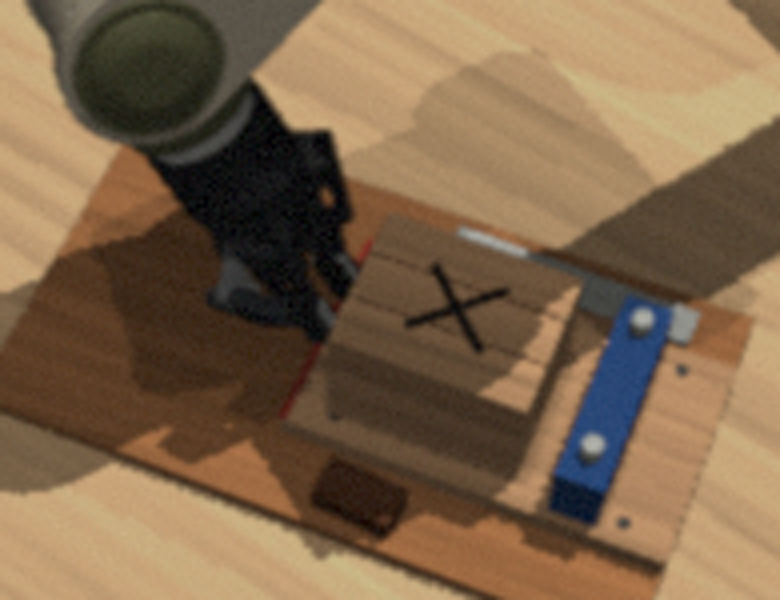

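View pics/wrist35.png

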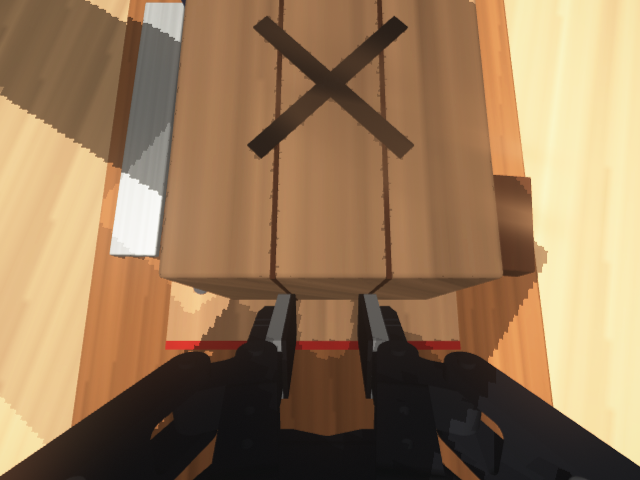

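Emit:
{"api": "jog_arm", "payload": {"rows": [{"hand":0.3,"dx":-0.13,"dy":0.08,"dz":0,"ax":0,"ay":0,"az":0},{"hand":0.3,"dx":-0.13,"dy":0.07,"dz":0,"ax":0,"ay":0,"az":0},{"hand":0.3,"dx":-0.13,"dy":0.08,"dz":0,"ax":0,"ay":0,"az":0},{"hand":0.3,"dx":-0.13,"dy":0.07,"dz":0,"ax":0,"ay":0,"az":0},{"hand":0.3,"dx":-0.13,"dy":0.08,"dz":0,"ax":0,"ay":0,"az":0}]}}

```text
time_s: 23.87
position: [0.542, 0.0291, 0.0539]
tool_rot: [[0.201, -0.119, 0.972], [-0.84, 0.49, 0.234], [-0.504, -0.863, -0.002]]
ft_force: [0.9, -4.1, 3.0]
grip_width: 0.0255
```

Emit:
{"api": "jog_arm", "payload": {"rows": [{"hand":0.3,"dx":-0.09,"dy":0.05,"dz":0,"ax":0,"ay":0,"az":0},{"hand":0.3,"dx":-0.09,"dy":0.05,"dz":0,"ax":0,"ay":0,"az":0},{"hand":0.3,"dx":-0.09,"dy":0.05,"dz":0,"ax":0,"ay":0,"az":0},{"hand":0.3,"dx":-0.05,"dy":0.03,"dz":0,"ax":0,"ay":0,"az":0},{"hand":0.3,"dx":-0.05,"dy":0.03,"dz":0,"ax":0,"ay":0,"az":0}]}}

```text
time_s: 24.28
position: [0.541, 0.0332, 0.0539]
tool_rot: [[0.201, -0.12, 0.972], [-0.84, 0.49, 0.234], [-0.504, -0.863, -0.002]]
ft_force: [0.8, -4.3, 2.7]
grip_width: 0.0258
```

```bash
python3 look.py 36 wrist scene; python3 - <<'E'
from h import *
E
```

```text
24.2833 [0.541  0.0332 0.0539] [ 0.0259 -0.0069] 0.46 [ 0.78 -4.35  2.67] [-0.72 -0.27 -0.05] 0.025794607195224816
```

View pics/scene36.png

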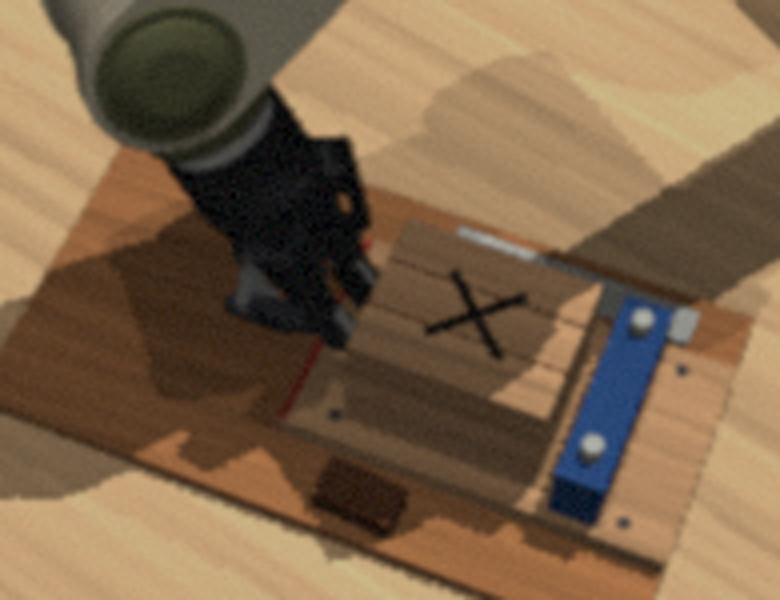

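Emit:
{"api": "jog_arm", "payload": {"rows": [{"hand":0.3,"dx":-0.07,"dy":0.04,"dz":0,"ax":0,"ay":0,"az":0},{"hand":0.3,"dx":-0.07,"dy":0.04,"dz":0,"ax":0,"ay":0,"az":0},{"hand":0.3,"dx":-0.07,"dy":0.04,"dz":0,"ax":0,"ay":0,"az":0},{"hand":0.3,"dx":-0.05,"dy":0.03,"dz":0,"ax":0,"ay":0,"az":0},{"hand":0.3,"dx":-0.05,"dy":0.03,"dz":0,"ax":0,"ay":0,"az":0}]}}

```text
time_s: 24.8
position: [0.5401, 0.0368, 0.0539]
tool_rot: [[0.201, -0.12, 0.972], [-0.84, 0.49, 0.234], [-0.505, -0.863, -0.002]]
ft_force: [0.1, -6.3, 1.5]
grip_width: 0.0254
```

```bash
python3 look.py 37 wrist
```

```text
24.8 [0.5401 0.0368 0.0539] [ 0.0295 -0.0069] 0.48 [ 0.14 -6.26  1.49] [-0.67 -0.21 -0.02] 0.02544213714903885
```

Emit:
{"api": "jog_arm", "payload": {"rows": [{"hand":0.3,"dx":-0.04,"dy":0.02,"dz":0,"ax":0,"ay":0,"az":0},{"hand":0.3,"dx":-0.04,"dy":0.02,"dz":0,"ax":0,"ay":0,"az":0},{"hand":0.3,"dx":-0.04,"dy":0.02,"dz":0,"ax":0,"ay":0,"az":0},{"hand":0.3,"dx":-0.04,"dy":0.02,"dz":0,"ax":0,"ay":0,"az":0},{"hand":0.3,"dx":-0.04,"dy":0.02,"dz":0,"ax":0,"ay":0,"az":0}]}}

```text
time_s: 25.27
position: [0.5395, 0.039, 0.054]
tool_rot: [[0.201, -0.12, 0.972], [-0.84, 0.49, 0.234], [-0.505, -0.863, -0.002]]
ft_force: [1.7, -5.1, 1.0]
grip_width: 0.0257
```

```bash
python3 look.py 38
```

```text
25.2667 [0.5395 0.039  0.054 ] [ 0.0317 -0.0068] 0.46 [ 1.7  -5.08  0.98] [-0.74 -0.19 -0.05] 0.025719820800205146
```

Emit:
{"api": "jog_arm", "payload": {"rows": [{"hand":0.3,"dx":-0.03,"dy":0.02,"dz":0,"ax":0,"ay":0,"az":0},{"hand":0.3,"dx":-0.03,"dy":0.02,"dz":0,"ax":0,"ay":0,"az":0},{"hand":0.3,"dx":-0.03,"dy":0.02,"dz":0,"ax":0,"ay":0,"az":0},{"hand":0.3,"dx":-0.03,"dy":0.02,"dz":0,"ax":0,"ay":0,"az":0},{"hand":0.3,"dx":0,"dy":0,"dz":0,"ax":0,"ay":0,"az":0}]}}

```text
time_s: 25.68
position: [0.5392, 0.0404, 0.054]
tool_rot: [[0.201, -0.12, 0.972], [-0.84, 0.49, 0.234], [-0.505, -0.863, -0.002]]
ft_force: [1.1, -3.1, 1.8]
grip_width: 0.0254
```

```bash
python3 look.py 39 scene
```

```text
25.6833 [0.5392 0.0404 0.054 ] [ 0.0332 -0.0069] 0.05 [ 1.08 -3.11  1.84] [-0.69 -0.18 -0.02] 0.025445195018924685
```

View pics/scene39.png

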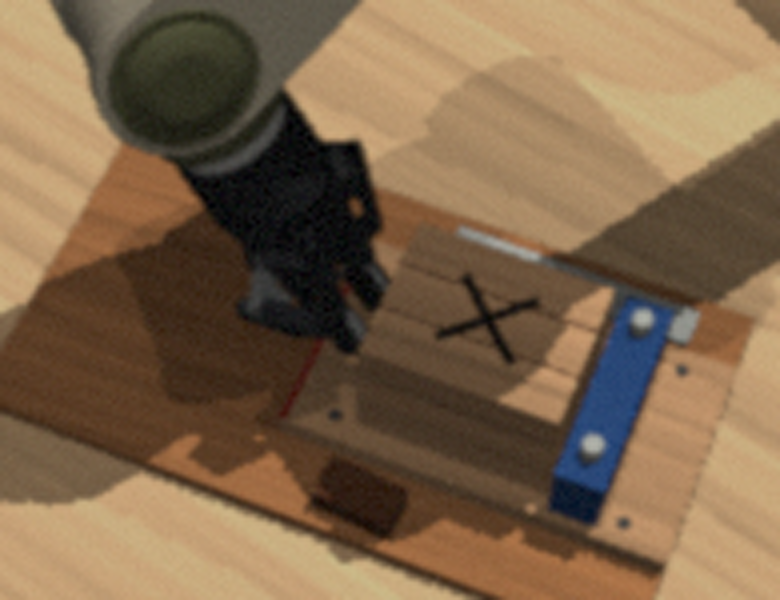

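Emit:
{"api": "jog_arm", "payload": {"rows": [{"hand":0.3,"dx":-0.03,"dy":0.02,"dz":0,"ax":0,"ay":0,"az":0},{"hand":0.3,"dx":-0.03,"dy":0.02,"dz":0,"ax":0,"ay":0,"az":0},{"hand":0.3,"dx":-0.03,"dy":0.02,"dz":0,"ax":0,"ay":0,"az":0},{"hand":0.3,"dx":-0.03,"dy":0.02,"dz":0,"ax":0,"ay":0,"az":0},{"hand":0.3,"dx":0,"dy":0,"dz":0,"ax":0,"ay":0,"az":0}]}}

```text
time_s: 26.15
position: [0.539, 0.0417, 0.054]
tool_rot: [[0.201, -0.12, 0.972], [-0.84, 0.49, 0.234], [-0.505, -0.863, -0.002]]
ft_force: [0.6, -4.4, 1.9]
grip_width: 0.0259
```

```bash
python3 look.py 40
```

```text
26.15 [0.539  0.0417 0.054 ] [ 0.0345 -0.0069] 0.14 [ 0.62 -4.38  1.89] [-0.71 -0.1   0.01] 0.025884116829404034
```

Emit:
{"api": "jog_arm", "payload": {"rows": [{"hand":0.3,"dx":-0.03,"dy":0.02,"dz":0,"ax":0,"ay":0,"az":0},{"hand":0.3,"dx":-0.03,"dy":0.02,"dz":0,"ax":0,"ay":0,"az":0},{"hand":0.3,"dx":-0.03,"dy":0.02,"dz":0,"ax":0,"ay":0,"az":0},{"hand":0.3,"dx":0,"dy":0,"dz":0,"ax":0,"ay":0,"az":0},{"hand":0.3,"dx":0,"dy":0,"dz":0,"ax":0,"ay":0,"az":0}]}}

```text
time_s: 26.57
position: [0.5388, 0.0427, 0.0539]
tool_rot: [[0.201, -0.12, 0.972], [-0.84, 0.49, 0.234], [-0.505, -0.863, -0.002]]
ft_force: [0.3, -4.1, 2.8]
grip_width: 0.0255
```

```bash
python3 look.py 41
```

```text
26.5667 [0.5388 0.0427 0.0539] [ 0.0356 -0.007 ] 0.12 [ 0.33 -4.13  2.76] [-0.65 -0.17 -0.06] 0.025474231274957883
```

Emit:
{"api": "jog_arm", "payload": {"rows": [{"hand":0.3,"dx":-0.03,"dy":0.02,"dz":0,"ax":0,"ay":0,"az":0},{"hand":0.3,"dx":-0.03,"dy":0.02,"dz":0,"ax":0,"ay":0,"az":0},{"hand":0.3,"dx":-0.03,"dy":0.02,"dz":0,"ax":0,"ay":0,"az":0},{"hand":0.3,"dx":-0.03,"dy":0.02,"dz":0,"ax":0,"ay":0,"az":0},{"hand":0.3,"dx":0,"dy":0,"dz":0,"ax":0,"ay":0,"az":0}]}}

```text
time_s: 26.98
position: [0.5385, 0.044, 0.0539]
tool_rot: [[0.201, -0.119, 0.972], [-0.84, 0.49, 0.234], [-0.504, -0.864, -0.001]]
ft_force: [1.0, -4.6, 2.7]
grip_width: 0.0259
```

```bash
python3 look.py 42 scene
```

```text
26.9833 [0.5385 0.044  0.0539] [ 0.0369 -0.007 ] 0.13 [ 1.   -4.65  2.69] [-0.67 -0.17  0.03] 0.02585022666152131
```

View pics/scene42.png

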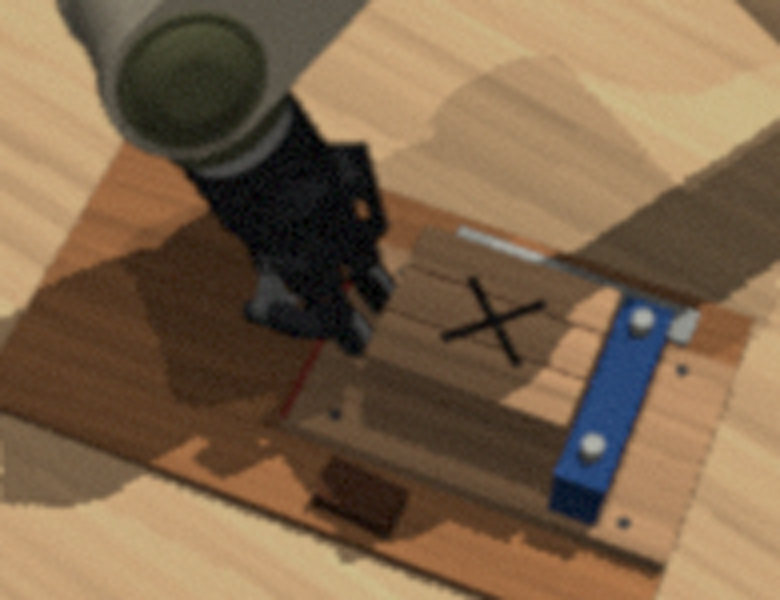

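Emit:
{"api": "jog_arm", "payload": {"rows": [{"hand":0.3,"dx":-0.03,"dy":0.02,"dz":0,"ax":0,"ay":0,"az":0},{"hand":0.3,"dx":-0.03,"dy":0.02,"dz":0,"ax":0,"ay":0,"az":0},{"hand":0.3,"dx":-0.03,"dy":0.02,"dz":0,"ax":0,"ay":0,"az":0},{"hand":0.3,"dx":-0.03,"dy":0.02,"dz":0,"ax":0,"ay":0,"az":0},{"hand":0.3,"dx":0,"dy":0,"dz":0,"ax":0,"ay":0,"az":0}]}}

```text
time_s: 27.45
position: [0.5385, 0.0442, 0.0539]
tool_rot: [[0.202, -0.118, 0.972], [-0.841, 0.488, 0.234], [-0.502, -0.865, -0.001]]
ft_force: [0.4, -10.8, 4.8]
grip_width: 0.0255
```

```bash
python3 look.py 43
```

```text
27.45 [0.5385 0.0442 0.0539] [ 0.0371 -0.0071] 0.08 [  0.42 -10.82   4.79] [-1.46 -0.02  0.23] 0.025516140122768868
```

Emit:
{"api": "jog_arm", "payload": {"rows": [{"hand":0.3,"dx":-0.03,"dy":0.02,"dz":0,"ax":0,"ay":0,"az":0},{"hand":0.3,"dx":-0.03,"dy":0.02,"dz":0,"ax":0,"ay":0,"az":0},{"hand":0.3,"dx":-0.03,"dy":0.02,"dz":0,"ax":0,"ay":0,"az":0},{"hand":0.3,"dx":0,"dy":0,"dz":0,"ax":0,"ay":0,"az":0},{"hand":0.3,"dx":0,"dy":0,"dz":0,"ax":0,"ay":0,"az":0}]}}

```text
time_s: 27.87
position: [0.5385, 0.0443, 0.0539]
tool_rot: [[0.202, -0.117, 0.972], [-0.842, 0.487, 0.234], [-0.501, -0.866, -0.001]]
ft_force: [0.0, -17.7, 5.8]
grip_width: 0.0259
```

```bash
python3 look.py 44
```

```text
27.8667 [0.5385 0.0443 0.0539] [ 0.0372 -0.0071] 0.1 [  0.03 -17.75   5.84] [-2.02  0.11  0.39] 0.025949603569099745
```

Emit:
{"api": "jog_arm", "payload": {"rows": [{"hand":0.3,"dx":0.08,"dy":-0.05,"dz":0,"ax":0,"ay":0,"az":0},{"hand":0.3,"dx":0,"dy":0,"dz":0,"ax":0,"ay":0,"az":0},{"hand":0.3,"dx":0,"dy":0,"dz":0,"ax":0,"ay":0,"az":0},{"hand":0.3,"dx":0,"dy":0,"dz":0,"ax":0,"ay":0,"az":0},{"hand":0.3,"dx":0,"dy":0,"dz":0,"ax":0,"ay":0,"az":0}]}}

```text
time_s: 28.28
position: [0.5385, 0.0442, 0.0539]
tool_rot: [[0.202, -0.118, 0.972], [-0.841, 0.488, 0.234], [-0.502, -0.865, -0.001]]
ft_force: [1.2, -12.8, 5.1]
grip_width: 0.0255
```

```bash
python3 look.py 45 wrist
```

```text
28.2833 [0.5385 0.0442 0.0539] [ 0.0371 -0.0071] 0.12 [  1.17 -12.83   5.12] [-1.49  0.03  0.19] 0.025480422100954088
```

View pics/wrist45.png

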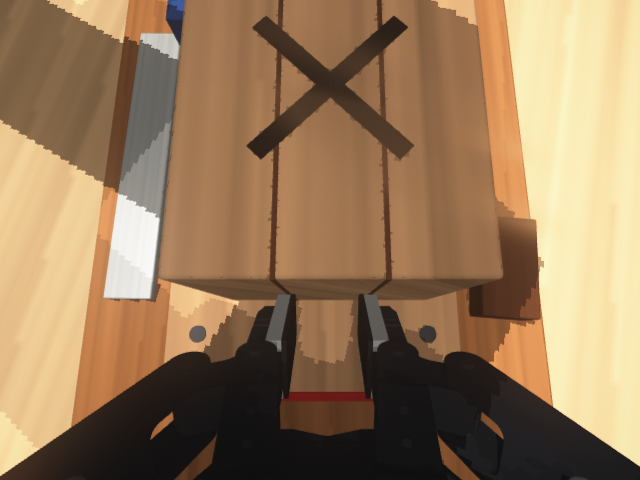

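Emit:
{"api": "jog_arm", "payload": {"rows": [{"hand":0.3,"dx":0.02,"dy":-0.01,"dz":0,"ax":0,"ay":0,"az":0},{"hand":0.3,"dx":0,"dy":0,"dz":0,"ax":0,"ay":0,"az":0},{"hand":0.3,"dx":0,"dy":0,"dz":0,"ax":0,"ay":0,"az":0},{"hand":0.3,"dx":0,"dy":0,"dz":0,"ax":0,"ay":0,"az":0},{"hand":0.3,"dx":0,"dy":0,"dz":0,"ax":0,"ay":0,"az":0}]}}

```text
time_s: 28.75
position: [0.5385, 0.0442, 0.0539]
tool_rot: [[0.202, -0.118, 0.972], [-0.841, 0.488, 0.234], [-0.502, -0.865, -0.001]]
ft_force: [0.6, -11.0, 5.2]
grip_width: 0.0257
```

```bash
python3 look.py 46
```

```text
28.75 [0.5385 0.0442 0.0539] [ 0.0371 -0.0071] 0.1 [  0.62 -11.03   5.21] [-1.35  0.04  0.21] 0.025721885749977642
```

Emit:
{"api": "jog_arm", "payload": {"rows": [{"hand":0.3,"dx":0,"dy":0,"dz":0,"ax":0,"ay":0,"az":0},{"hand":0.3,"dx":0,"dy":0,"dz":0,"ax":0,"ay":0,"az":0},{"hand":0.3,"dx":0,"dy":0,"dz":0,"ax":0,"ay":0,"az":0},{"hand":0.3,"dx":0,"dy":0,"dz":0,"ax":0,"ay":0,"az":0},{"hand":0.3,"dx":0,"dy":0,"dz":0,"ax":0,"ay":0,"az":0}]}}

```text
time_s: 29.17
position: [0.5385, 0.0442, 0.0539]
tool_rot: [[0.202, -0.118, 0.972], [-0.841, 0.488, 0.234], [-0.502, -0.865, -0.001]]
ft_force: [-0.1, -11.2, 5.7]
grip_width: 0.0258
```

```bash
python3 look.py 47
```

```text
29.1667 [0.5385 0.0442 0.0539] [ 0.0371 -0.0071] 0.13 [ -0.06 -11.22   5.69] [-1.36 -0.03  0.23] 0.025777906623223375
```

Emit:
{"api": "jog_arm", "payload": {"rows": [{"hand":0.3,"dx":-0.02,"dy":0.01,"dz":0,"ax":0,"ay":0,"az":0},{"hand":0.3,"dx":0,"dy":0,"dz":0,"ax":0,"ay":0,"az":0},{"hand":0.3,"dx":0,"dy":0,"dz":0,"ax":0,"ay":0,"az":0},{"hand":0.3,"dx":0,"dy":0,"dz":0,"ax":0,"ay":0,"az":0},{"hand":0.3,"dx":0,"dy":0,"dz":0,"ax":0,"ay":0,"az":0}]}}

```text
time_s: 29.58
position: [0.5385, 0.0442, 0.0539]
tool_rot: [[0.202, -0.118, 0.972], [-0.841, 0.488, 0.234], [-0.502, -0.865, -0.001]]
ft_force: [0.6, -13.0, 4.8]
grip_width: 0.0257
```

```bash
python3 look.py 48
```

```text
29.5833 [0.5385 0.0442 0.0539] [ 0.0371 -0.0071] 0.11 [  0.56 -12.96   4.83] [-1.48  0.04  0.27] 0.02573386569543819
```

Emit:
{"api": "jog_arm", "payload": {"rows": [{"hand":0.3,"dx":0,"dy":0,"dz":0,"ax":0,"ay":0,"az":0},{"hand":0.3,"dx":0,"dy":0,"dz":0,"ax":0,"ay":0,"az":0},{"hand":0.3,"dx":0,"dy":0,"dz":0,"ax":0,"ay":0,"az":0},{"hand":0.3,"dx":0,"dy":0,"dz":0,"ax":0,"ay":0,"az":0},{"hand":0.3,"dx":0,"dy":0,"dz":0,"ax":0,"ay":0,"az":0}]}}

```text
time_s: 30.0
position: [0.5385, 0.0443, 0.0539]
tool_rot: [[0.202, -0.118, 0.972], [-0.841, 0.488, 0.234], [-0.502, -0.865, -0.001]]
ft_force: [-1.0, -12.3, 5.8]
grip_width: 0.0256
```

```bash
python3 look.py 49
```

```text
30.0 [0.5385 0.0443 0.0539] [ 0.0371 -0.0071] 0.1 [ -0.97 -12.34   5.76] [-1.48  0.05  0.27] 0.02561053574992831
```

Emit:
{"api": "jog_arm", "payload": {"rows": [{"hand":0.3,"dx":0.1,"dy":-0.06,"dz":0,"ax":0,"ay":0,"az":0},{"hand":0.3,"dx":0.17,"dy":-0.1,"dz":0,"ax":0,"ay":0,"az":0},{"hand":0.3,"dx":0.86,"dy":-0.5,"dz":0,"ax":0,"ay":0,"az":0},{"hand":0.3,"dx":2.0,"dy":-1.16,"dz":0,"ax":0,"ay":0,"az":0},{"hand":0.3,"dx":2.5,"dy":-1.45,"dz":0,"ax":0,"ay":0,"az":0}]}}

```text
time_s: 30.42
position: [0.5526, -0.0171, 0.0534]
tool_rot: [[0.203, -0.122, 0.972], [-0.838, 0.491, 0.237], [-0.506, -0.862, -0.003]]
ft_force: [0.9, -0.8, 0.8]
grip_width: 0.0257
```

Emit:
{"api": "jog_arm", "payload": {"rows": [{"hand":0.3,"dx":-0.5,"dy":-3.4,"dz":0,"ax":0,"ay":0,"az":0},{"hand":0.3,"dx":-0.5,"dy":-3.4,"dz":0,"ax":0,"ay":0,"az":0},{"hand":0.3,"dx":0,"dy":-3.4,"dz":0,"ax":0,"ay":0,"az":0},{"hand":0.3,"dx":0,"dy":-3.4,"dz":0,"ax":0,"ay":0,"az":0},{"hand":0.3,"dx":0,"dy":0,"dz":0,"ax":0,"ay":0,"az":0}]}}

```text
time_s: 30.83
position: [0.5695, -0.0793, 0.1806]
tool_rot: [[0.204, -0.112, 0.973], [-0.842, 0.487, 0.232], [-0.499, -0.866, 0.005]]
ft_force: [0.5, 0.7, -0.5]
grip_width: 0.0252
```

```bash
python3 look.py 50 wrist scene top
```

```text
30.8333 [ 0.5695 -0.0793  0.1806] [-0.0902 -0.0083] 7.38 [ 0.48  0.66 -0.47] [-0.27 -0.1   0.02] 0.025224922904296645
```

View pics/wrist50.png

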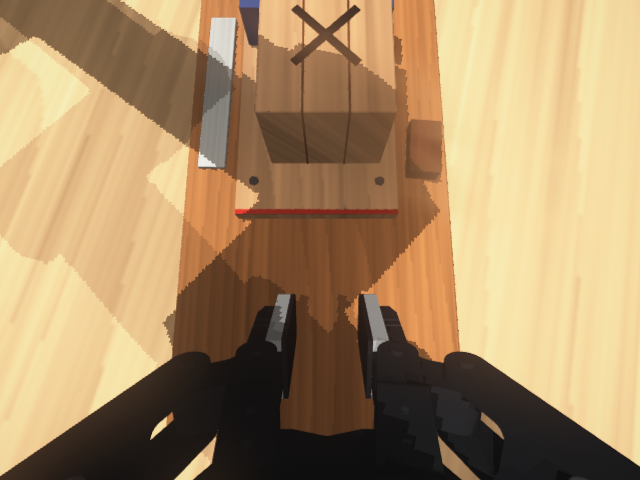

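View pics/scene50.png

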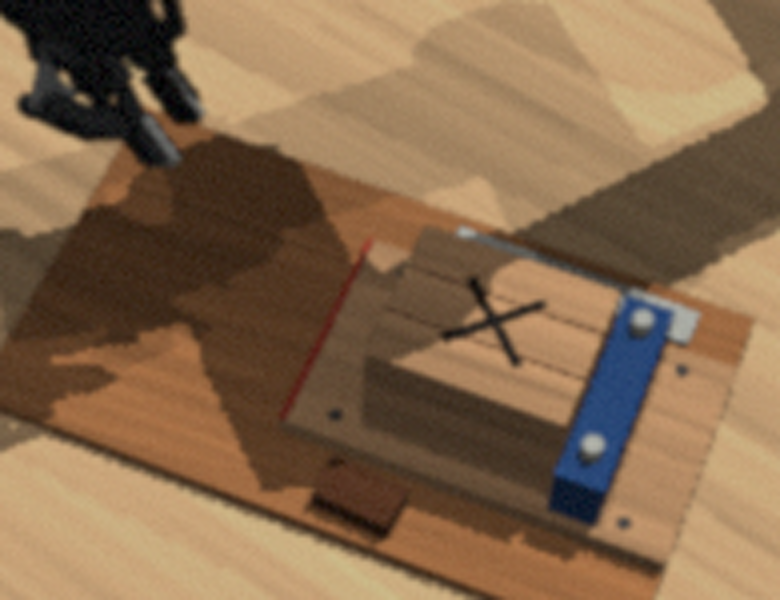

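View pics/top50.png

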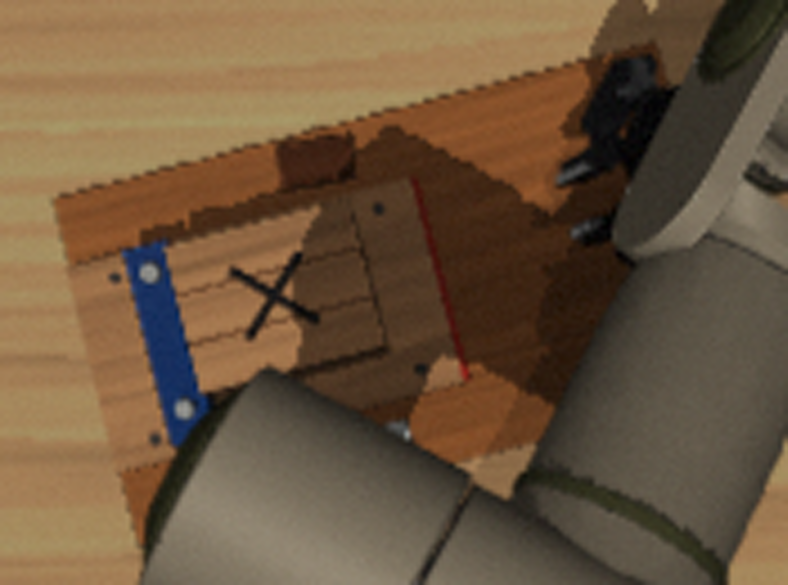

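Emit:
{"api": "jog_arm", "payload": {"rows": [{"hand":0.3,"dx":0,"dy":0,"dz":0,"ax":0,"ay":0,"az":0},{"hand":0.3,"dx":0,"dy":0,"dz":0,"ax":0,"ay":0,"az":0},{"hand":0.3,"dx":0,"dy":0,"dz":0,"ax":0,"ay":0,"az":0},{"hand":0.3,"dx":0,"dy":0,"dz":0,"ax":0,"ay":0,"az":0},{"hand":0.3,"dx":0,"dy":0,"dz":0,"ax":0,"ay":0,"az":0}]}}

```text
time_s: 31.4
position: [0.5674, -0.0756, 0.1756]
tool_rot: [[0.201, -0.12, 0.972], [-0.839, 0.49, 0.235], [-0.505, -0.863, -0.002]]
ft_force: [0.1, -0.2, 0.0]
grip_width: 0.0255
```

```bash
python3 - <<'E'
from h import *
p=zt("top",[(350,192),(388,350)],.111); print("near end top",[w2j(q).round(4) for q in p])
p=zt("top",[(172,240),(205,392)],.072); print("stop",[w2j(q).round(4) for q in p])
print([w2j(q).round(4) for q in wr("w50.pkl",[(257,111),(396,111)],.111)])
s=status.observe(); print(s["time_s"],s["ft_force"].round(2))
from rig import job
print(job.close_job())
E
```

```text
near end top [array([ 0.0414, -0.0568]), array([0.0433, 0.0454])]
stop [array([ 0.1605, -0.0614]), array([0.1639, 0.0388])]
[array([0.0443, 0.0382]), array([ 0.0446, -0.0541])]
31.4 [ 0.11 -0.16  0.02]
the job is handed in; nothing more can be done
None
```

The block now lies flat on the bed, cross up, with its end square and flush against the blue stop. I handed the job in at 31.4 s with the arm clear. The uncertain point is whether one press briefly went over the stop's 12 N limit.

**What I did**
- **Slide:** I pushed the block to the red step, backed off, then pushed it again low down with the gripper tilted 30°. It stood upright with its foot stopped against the step.
- **Tip:** I pushed high on the cross face until it passed balance and dropped onto the bed. It stayed square and lay inside the bed's width, about 7 mm off the middle.
- **Push and press:** I slid it 85 mm to the stop, pressed, and let go.

**Last checks**
- **Position:** After I let go, the near end measured at x ≈ 42–44 mm in the jig frame, and the stop face at about 161–164 mm. With the block 120 mm long, that agrees with flush to within the 2–3 mm camera error.
- **Square and untouched:** The cameras show the block square to the stop, with the rule and plug not moved. I did not check the glue, offcut, square or tape again at the end, but the arm stayed away from them.

**What fell short or disagreed**
- **Tilt on the first slide:** With the gripper pointing straight down, the block leaned about 3° and settled about 2 mm short of the step. That is why I repeated the push.
- **Press force:** I pressed a step too far, and the push peaked at about 17.5 N for under half a second. Friction took an estimated 5–6 N, so the stop took about 12 N, right at its limit. I eased off at once and held for about 1.7 s at 11–13 N of push, which puts roughly 5–8 N on the stop.
- **Camera disagreement:** The scene camera read about 5 mm off from the other two along the jig, so I relied on the others and on contact.

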